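# Blank off the studded ports with the matching flanges

### The job

Blank off the three studded ports on the bench: take the red dust caps off those that have one and put the caps in the grey tray, and for every port choose the flange whose bolt holes match its studs, lift it up and off its hook on the rack, and set it over the studs until it lies flush on the port. The one flange that matches no port stays on its hook; leave the bearing, spring and sprocket where they lie.

Things in the scene. Friction and masses are not known exactly. Their poses are not given: they have to be found in the camera images.
- flange_tri: bright round plate, 80 mm across, 8 mm thick, 0.22 kg, with three 11 mm holes on a 60 mm circle, at 0, 120, 240 degrees from its x axis. On it a dark lifting knob: neck 12 mm thick, 8 to 44 mm above the underside, then a round head 28 mm thick, 44 to 84 mm above the underside, gripped from above. Origin: centre of the underside, z up. Hangs level by its head on any one of the rack's hooks.
- flange_square: bright round plate, 80 mm across, 8 mm thick, 0.22 kg, with four 11 mm holes on a 60 mm circle, at 45, 135, .. degrees from its x axis. On it a dark lifting knob: neck 12 mm thick, 8 to 44 mm above the underside, then a round head 28 mm thick, 44 to 84 mm above the underside, gripped from above. Origin: centre of the underside, z up. Hangs level by its head on any one of the rack's hooks.
- flange_rect: bright round plate, 80 mm across, 8 mm thick, 0.22 kg, with four 11 mm holes in an oblong, 52 mm apart along its x, 28 mm along its y. On it a dark lifting knob: neck 12 mm thick, 8 to 44 mm above the underside, then a round head 28 mm thick, 44 to 84 mm above the underside, gripped from above. Origin: centre of the underside, z up. Hangs level by its head on any one of the rack's hooks.
- flange_small: bright round plate, 80 mm across, 8 mm thick, 0.22 kg, with four 11 mm holes on a small 42 mm circle, at 45, 135, .. degrees: it matches no port. On it a dark lifting knob: neck 12 mm thick, 8 to 44 mm above the underside, then a round head 28 mm thick, 44 to 84 mm above the underside, gripped from above. Origin: centre of the underside, z up. Hangs level by its head on any one of the rack's hooks.
- port_tri_face (a point): fixed blue port, 84 mm across, 20 mm high, bright top face, with three studs on a 60 mm circle, at 0, 120, 240 degrees from this frame's x. Studs are 6.5 mm thick, 18 mm high, their top 6 mm tapered. May be hidden under a red cap. Point: centre of the top face, z up; the origin of the flange that is fitted right lies here.
- cap_tri: red plastic dust cap, 80 g, absent in some starts: upside-down cup, 77 mm across, 25 mm high (inside 72 mm, 22 mm deep), with a round knob 25 mm thick on top, 25 to 60 mm above the rim, gripped from above. Origin: centre of the rim, below, z up. Stands over the studs of port_tri, rim on the face; lift over 20 mm straight up to clear the studs.
- port_square_face (a point): fixed blue port, 84 mm across, 20 mm high, bright top face, with four studs on a 60 mm circle, at 45, 135, .. degrees from this frame's x. Studs are 6.5 mm thick, 18 mm high, their top 6 mm tapered. May be hidden under a red cap. Point: centre of the top face, z up; the origin of the flange that is fitted right lies here.
- cap_square: red plastic dust cap, 80 g, absent in some starts: upside-down cup, 77 mm across, 25 mm high (inside 72 mm, 22 mm deep), with a round knob 25 mm thick on top, 25 to 60 mm above the rim, gripped from above. Origin: centre of the rim, below, z up. Stands over the studs of port_square, rim on the face; lift over 20 mm straight up to clear the studs.
- port_rect_face (a point): fixed blue port, 84 mm across, 20 mm high, bright top face, with four studs in an oblong, 52 mm apart along this frame's x, 28 mm along y. Studs are 6.5 mm thick, 18 mm high, their top 6 mm tapered. May be hidden under a red cap. Point: centre of the top face, z up; the origin of the flange that is fitted right lies here.
- cap_rect: red plastic dust cap, 80 g, absent in some starts: upside-down cup, 77 mm across, 25 mm high (inside 72 mm, 22 mm deep), with a round knob 25 mm thick on top, 25 to 60 mm above the rim, gripped from above. Origin: centre of the rim, below, z up. Stands over the studs of port_rect, rim on the face; lift over 20 mm straight up to clear the studs.
- rack: fixed grey rack on two feet, 400 mm wide along its y, rail 155 mm high with four forked hooks that point along its -x. Origin: on the bench below the middle of the line on which the flanges hang, z up. The rail lies 41 to 59 mm to the +x side of that line and is no higher than the hooks.
- hook_0 (a point): where a flange hangs: top of a forked hook, 155 mm above the bench, at y = -135 mm of the rack; a flange's origin hangs 44 mm below. Two prongs, 29 mm over both, slot 17 mm, open to the rack's -x; tips turned up 10 mm, 20 to 26 mm out. Lift a flange over 10 mm (at most 25 mm, where its plate meets the prongs), then draw it 75 mm or more along -x.
- hook_1 (a point): where a flange hangs: top of a forked hook, 155 mm above the bench, at y = -45 mm of the rack; a flange's origin hangs 44 mm below. Two prongs, 29 mm over both, slot 17 mm, open to the rack's -x; tips turned up 10 mm, 20 to 26 mm out. Lift a flange over 10 mm (at most 25 mm, where its plate meets the prongs), then draw it 75 mm or more along -x.
- hook_2 (a point): where a flange hangs: top of a forked hook, 155 mm above the bench, at y = 45 mm of the rack; a flange's origin hangs 44 mm below. Two prongs, 29 mm over both, slot 17 mm, open to the rack's -x; tips turned up 10 mm, 20 to 26 mm out. Lift a flange over 10 mm (at most 25 mm, where its plate meets the prongs), then draw it 75 mm or more along -x.
- hook_3 (a point): where a flange hangs: top of a forked hook, 155 mm above the bench, at y = 135 mm of the rack; a flange's origin hangs 44 mm below. Two prongs, 29 mm over both, slot 17 mm, open to the rack's -x; tips turned up 10 mm, 20 to 26 mm out. Lift a flange over 10 mm (at most 25 mm, where its plate meets the prongs), then draw it 75 mm or more along -x.
- tray: grey open tray, loose, 0.7 kg, 170 x 170 mm outside, 22 mm high, walls 4 mm thick, floor 4 mm; three caps fit on its floor side by side. Origin: centre of the underside, z up, sides along x and y.
- bearing: ball bearing, 62 mm diameter, 16 mm high, lying on the bench; a bystander. Origin: centre of the underside.
- spring: steel coil spring standing on the bench, 30 mm diameter, 42 mm high; a bystander. Origin: centre of the underside.
- sprocket: small sprocket, 79 mm diameter, 6 mm high, lying flat on the bench; a bystander. Origin: centre of the underside.
There are look-alikes about, which are no part of the job. Leave any blue look-alike of the cap_square alone.

How it is judged:
At the end, for the whole second after the job is handed in: Each port carries its matching flange, centred within 4.5 mm, underside within 3 mm of the face, level within 0.04 rad; every cap is inside the tray (origin within 70 mm of its middle along both sides), the tray level; the spare flange still hangs within 30 mm of its start; all at rest (horizontal distance between flange_tri and port_tri_face below 0.0045 m and z of flange_tri in the frame of port_tri_face between -0.003 and 0.003 m and angle between each of flange_tri, flange_square, flange_rect's own z axis and vertical below 0.04 rad and linear speed of each of flange_tri, cap_tri, flange_square, cap_square, flange_rect, cap_rect below 0.02 m/s and x of cap_tri in the frame of tray between -0.07 and 0.07 m and y of cap_tri in the frame of tray between -0.07 and 0.07 m and z of cap_tri in the frame of tray between -0.005 and 0.06 m and horizontal distance between flange_square and port_square_face below 0.0045 m and z of flange_square in the frame of port_square_face between -0.003 and 0.003 m and x of cap_square in the frame of tray between -0.07 and 0.07 m and y of cap_square in the frame of tray between -0.07 and 0.07 m and z of cap_square in the frame of tray between -0.005 and 0.06 m and horizontal distance between flange_rect and port_rect_face below 0.0045 m and z of flange_rect in the frame of port_rect_face between -0.003 and 0.003 m and x of cap_rect in the frame of tray between -0.07 and 0.07 m and y of cap_rect in the frame of tray between -0.07 and 0.07 m and z of cap_rect in the frame of tray between -0.005 and 0.06 m and angle between tray's own z axis and vertical below 0.05 rad and distance of flange_small from where it was at the start of the episode below 0.03 m); the robot touches nothing.
It fails at once if the flange that matches no port is taken off its hook (moved more than 40 mm) (distance of flange_small from where it was at the start of the episode above 0.04 m).
It fails at once if the bearing is shifted by more than 30 mm (distance of bearing from where it was at the start of the episode above 0.03 m).
It fails at once if the spring is shifted by more than 30 mm (distance of spring from where it was at the start of the episode above 0.03 m).
It fails at once if the sprocket is shifted by more than 30 mm (distance of sprocket from where it was at the start of the episode above 0.03 m).
Of cap_tri, cap_square, cap_rect only 2 to 3 are there at a start; the rules pass over those that are not, and their reading is None.
At some moment in a run one of tray, cap_tri, cap_square, cap_rect may be knocked a few centimetres aside while the robot is not near it.
It also fails if it takes over 200 s, if anything falls off the work surface, if the arm or the gripper's body presses on something with over 40 N, if the wrist force passes 120 N, or if a joint passes its speed limit or range.

### The arm

A 6-joint arm with a two-finger parallel gripper is mounted at the origin on a cart in front of the work surface, level with it; the furniture and walls round the work are solid. World frame = base frame: x ahead of the robot, y to its left, z up, the work surface at z = 0. Lengths are in m, angles in rad, forces in N, time in s.
With the tool pointing down it reaches from about 0.275 to 0.825 m from the base axis. Payload 5.2 kg.
Tool frame: the origin (TCP) lies midway between the tips of the shut fingers; the grasp point (between the pads) lies 19 mm behind it; z points along the fingers, y is the direction in which the jaws open and shut (so a half turn about z gives the same grasp; the last joint's range is limited). The gripper opens to 93 mm and grips with 3 to 60 N. Pads are 15 mm wide; open, the fingers measure 128 mm over their backs; the gripper's body (75 mm by 188 mm) begins 65 mm behind the grasp point.
Start: joints at [-0.203, 0.259, 1.535, -0, 1.348, -0.203], TCP at [0.55, 0, 0.196] pointing down, gripper open.
Joint ranges: [-3.14, 3.14], [-0.91, 2.08], [0.19, 2.58], [-1.22, 4.36], [0.22, 2.71], [-3.12, 3.12]. Speed limits (rad/s): [2.57, 2.57, 3.14, 3.14, 3.14, 3.14].

### API

Orientations are given as a rotation vector (axis times angle).
In Python, from station import sense, cams, finish_job gives the robot as it stands.
- The arm moves only by the shell command python3 -m inch 'ROWS' [FORCE]. ROWS is text: rows parted by semicolons, each of 7 numbers parted by spaces: the shift along the tool's x, y, z in mm, then the turn, a rotation vector about the tool's x, y, z in degrees, then the closure in counts, from 0 (fully open) to 255 (shut). A call has 1 to 10 rows; each row shifts and turns the commanded pose from where the row before left it, along the tool's axes as they then stand; what a row does not reach is not made up. A row lasts 1/10 s, in which the tool goes at most 50 mm and 8.59 degrees, less where a joint would pass 70% of its speed; a pose out of reach is approached as far as the arm can. A call with a gripper value outside its range is refused whole. The fingers move at their own pace and stop on an object; FORCE is the grip in N (left out, the last holds). Time passes only in rows, so rows that do not move let the fingers close. It gives the time, the measured TCP pose, the force and the opening at its end, in the units of the state.
- sense(): the state, without advancing time (a new reading comes with each control period).
- cams.snapshot(name): name is "scene" or "side" or "wrist"; returns (picture, depth): 400x640x3 uint8, red, green, blue; 400x640 float32, m along the optical axis (not along the pixel's ray), 0 where there is no reading.
- cams.camera_model(name): a dict with "fx", "fy", "cx", "cy" (pixels), "rvec" (rotation vector, rad) and "tvec" (3), from world to camera coordinates, as OpenCV has them. Camera axes: x right, y down, z forward; pixel columns grow to the right and rows downward; lengths in m; the calibration is good to about 2 mm. A picture is of the moment at which its call begins: read the wrist's pose just before it. camera_model takes no time and is no camera call; for the wrist camera it gives the pose at the moment of the call.
- finish_job(): hands the job in, once; it reports no verdict.
The state is a dict: "t": time; "joints": joint angles; "qvel": joint speeds; "effort": joint torques, N m; "tool_pos": TCP position; "ee_rot": TCP orientation; "wrist_force": force on the tool from outside, world axes, zero at the start; "ft_torque": the same for the moment, N m; "width": finger opening in m.
Only numpy, scipy, OpenCV 4.12 (cv2) and the standard library are available. Lean on these libraries where they do the work, as an engineer would, in place of code of your own. Each camera call takes 0.05 s, during which the arm holds its last target.

## Working session

There is one attempt and no reset: what is moved stays moved. The work goes in short steps, Python scripts to look and compute and a shell command to move; the robot and the scene stay as the last step left them, time stands still between calls to the robot, and variables do not carry over. Pictures are saved under pics/ and viewed, and the job is handed in when it is done.

```bash
ls; mkdir -p pics
cat > h.py <<'E'
import numpy as np, cv2
from station import sense, cams, finish_job
def model(n):
    m=cams.camera_model(n); K=np.array([[m['fx'],0,m['cx']],[0,m['fy'],m['cy']],[0,0,1.]])
    R=cv2.Rodrigues(np.array(m['rvec'],float))[0]; t=np.array(m['tvec'],float).ravel()
    return K,R,t
def snap(n,fn=None):
    M=model(n); p,d=cams.snapshot(n)
    if fn: cv2.imwrite('pics/'+fn,p[:,:,::-1])
    return p,d,M
def ray(M,u,v,z):
    K,R,t=M; c=-R.T@t; r=R.T@np.linalg.inv(K)@np.array([u,v,1.]); s=(z-c[2])/r[2]; return c+s*r
def cloud(d,M):
    K,R,t=M; v,u=np.mgrid[0:d.shape[0],0:d.shape[1]]
    P=np.stack([(u-K[0,2])/K[0,0]*d,(v-K[1,2])/K[1,1]*d,d],-1)
    return (P-t)@R
def proj(M,P):
    K,R,t=M; q=K@(R@np.array(P,float)+t); return q[:2]/q[2]
E
python3 - <<'E'
from h import *
print(sense())
for n in ['scene','side','wrist']:
    p,d,M=snap(n,n+'0.png'); print(n,-M[1].T@M[2],M[1][2],M[0][0,0])
    np.savez(n+'0.npz',p=p,d=d,K=M[0],R=M[1],t=M[2])
E
```

```text
pics
{'t': 0.0, 'joints': array([-2.02773063e-01,  2.59326426e-01,  1.53610030e+00,  1.38577936e-05,
        1.34798960e+00, -2.02830009e-01]), 'qvel': array([-0.00123643,  0.00414428, -0.00052081,  0.00114685, -0.00118844,
       -0.00114671]), 'effort': array([ 2.41929010e-04, -4.37298238e+01, -2.84004611e+01,  7.19661056e-02,
        4.11791797e-02, -1.14769305e-04]), 'tool_pos': array([5.49405985e-01, 1.65794686e-04, 1.95219761e-01]), 'ee_rot': array([-2.22029933e+00, -2.22041894e+00,  1.55761111e-03]), 'wrist_force': array([ 0.25391457, -0.26396003, -0.27079158]), 'ft_torque': array([-0.01094775,  0.02404463,  0.01347056]), 'width': 0.09285433150058192}
scene [-0.44704409  0.66982273  0.60235391] [ 0.79691237 -0.39979269 -0.4528758 ] 468.3341214469646
side [0.21923643 1.23613963 0.57148912] [ 0.21708951 -0.89379985 -0.39242066] 422.40867153141477
wrist [0.5494345  0.07988469 0.38400502] [-0.00125964 -0.28747661 -0.95778683] 345.591511871683
```

View pics/scene0.png

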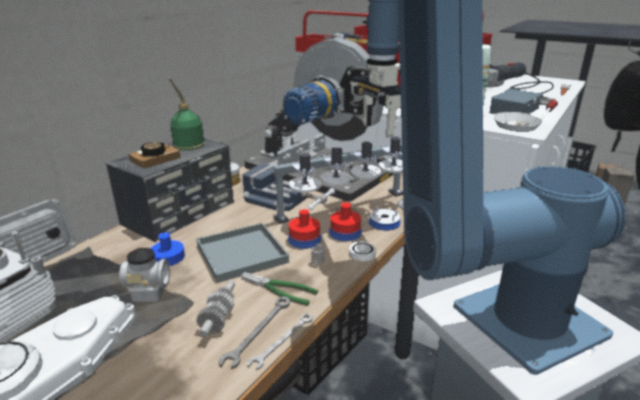

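View pics/side0.png

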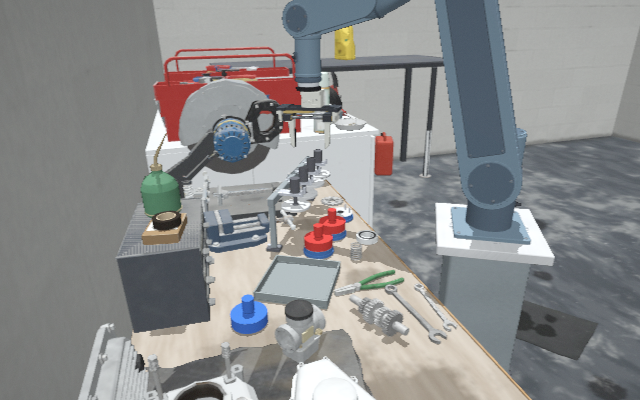

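View pics/wrist0.png

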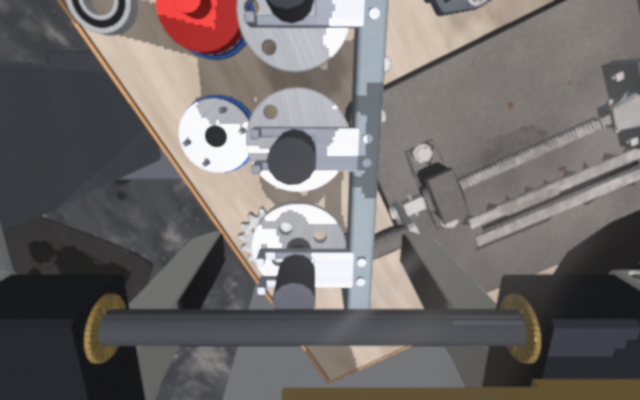

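The scene shows two red caps (scene px ≈(304,232) and (345,220)), one open port (≈(384,217)), the tray (≈(241,250)) and a blue look-alike cap at (167,250), which I'll leave alone. In the wrist view, three flanges are partly visible, with the open port at (216,135) and the sprocket under the nearest hook. Next I'll get rough positions, then move to a better view.

Run:
```python
from h import *
def ld(n):
    f=np.load(n+'0.npz'); return f['p'],f['d'],(f['K'],f['R'],f['t'])
for n in ['scene','side']:
    p,d,M=ld(n); C=cloud(d,M)
    hsv=cv2.cvtColor(p,cv2.COLOR_RGB2HSV)
    red=((hsv[...,0]<8)|(hsv[...,0]>172))&(hsv[...,1]>150)&(d>0)&(C[...,2]>0.02)&(C[...,2]<0.1)&(C[...,0]>0.2)&(C[...,0]<.9)&(abs(C[...,1])<.7)
    k,l,s,c=cv2.connectedComponentsWithStats(red.astype(np.uint8))
    for i in range(1,k):
        if s[i,4]>30: 
            Q=C[l==i]; top=Q[Q[:,2]>.07]; print(n,s[i],Q.mean(0),Q.min(0),Q.max(0), top.mean(0) if len(top) else None)
    hd=(d>0)&(C[...,2]>0.188)&(C[...,2]<0.2)&(C[...,0]>0.3)&(C[...,0]<.9)&(abs(C[...,1])<.4)
    k,l,s,c=cv2.connectedComponentsWithStats(hd.astype(np.uint8))
    for i in range(1,k):
        if s[i,4]>8: print('head',n,s[i],C[l==i].mean(0))
p,d,M=ld('scene')
for u,v in [(196,240),(261,226),(288,260),(218,279)]: print('tray',ray(M,u,v,.022))
print('port',ray(M,384,215,.02)); print('spring',ray(M,316,247,.042),'bearing',ray(M,362,252,.016),'blue',ray(M,167,238,.06))
p,d,M=ld('side')
for u,v in [(270,258),(340,263),(326,305),(254,295)]: print('tray',ray(M,u,v,.022))
```

```text
scene [331 203  29  30 616] [0.43429437 0.16059042 0.04550142] [0.40667182 0.11888649 0.02081219] [0.48001517 0.19312596 0.08221452] [0.44406064 0.15549432 0.07730838]
scene [289 210  30  30 641] [0.44940805 0.26649439 0.04541171] [0.423722   0.22451086 0.02060641] [0.49892829 0.29900216 0.08205013] [0.45723466 0.26199844 0.07707923]
head scene [332 115  29   6  86] [ 0.7687702  -0.02495646  0.19325247]
head scene [371 119   9   5  24] [ 0.68772705 -0.07780446  0.19433258]
head scene [494 119  17   9  46] [ 0.49720779 -0.39570885  0.19473127]
head scene [390 136  10   6  51] [ 0.53436733 -0.04243846  0.19335107]
head scene [361 141  11   6  56] [0.53406458 0.04684894 0.19353887]
head scene [331 147  11   6  57] [0.53224773 0.13641393 0.19355089]
head scene [299 152  11   7  62] [0.53202713 0.22522535 0.19358897]
side [305 208  40  44 958] [0.45337641 0.22613026 0.04554801] [0.41234678 0.11908557 0.02008311] [0.50032951 0.29781974 0.08204614] [0.45614097 0.21123919 0.07730886]
head side [295 127   6   4  17] [ 0.68349714 -0.33113015  0.19357395]
head side [313 127  11   5  34] [ 0.605
[... 363 characters left out ...]
09 0.19393666]
head side [306 157   9   5  38] [0.5372722  0.04597698 0.19308708]
head side [298 166  10   6  43] [0.53597457 0.13633827 0.19315764]
head side [289 176  10   7  52] [0.53571058 0.22551197 0.19290406]
tray [0.5441957  0.50655211 0.022     ]
tray [0.53806614 0.34453348 0.022     ]
tray [0.36602892 0.34423513 0.022     ]
tray [0.36650162 0.50265177 0.022     ]
port [0.45045888 0.03399814 0.02      ]
spring [0.35784668 0.27877383 0.042     ] bearing [0.32778725 0.17548411 0.016     ] blue [0.51745013 0.57339989 0.06      ]
tray [0.56734694 0.35455568 0.022     ]
tray [0.38781473 0.34248046 0.022     ]
tray [0.38505838 0.51594266 0.022     ]
tray [0.54838269 0.51375001 0.022     ]
```

```bash
python3 -m inch '0 0 -40 0 0 0 0;30 0 -40 0 0 0 0;40 0 -40 0 0 0 0;40 0 -30 0 0 0 0;40 0 0 0 0 0 0;0 0 0 0 0 0 0;0 0 0 0 0 0 0'
python3 - <<'E'
from h import *
p,d,M=snap('wrist','w1.png'); print(-M[1].T@M[2])
np.savez('w1.npz',p=p,d=d,K=M[0],R=M[1],t=M[2])
E
```

```text
t: 0.85
tool_pos: [0.5496, 0.146, 0.3408]
ee_rot: [-2.219, -2.224, 0.002]
wrist_force: [0.4, -0.7, -0.3]
width: 0.093
[0.5492721  0.22591825 0.52942258]
```

View pics/w1.png

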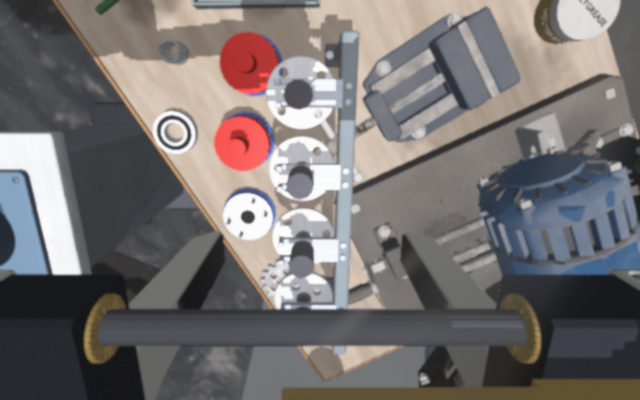

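Run:
```python
from h import *
f=np.load('w1.npz'); p=f['p']
c=p[40:320,200:380]; cv2.imwrite('pics/w1c.png',cv2.resize(c[:150],None,fx=4,fy=4,interpolation=cv2.INTER_CUBIC)[:,:,::-1]);cv2.imwrite('pics/w1d.png',cv2.resize(c[130:],None,fx=4,fy=4,interpolation=cv2.INTER_CUBIC)[:,:,::-1])
```

```text
(no output)
```

View pics/w1c.png

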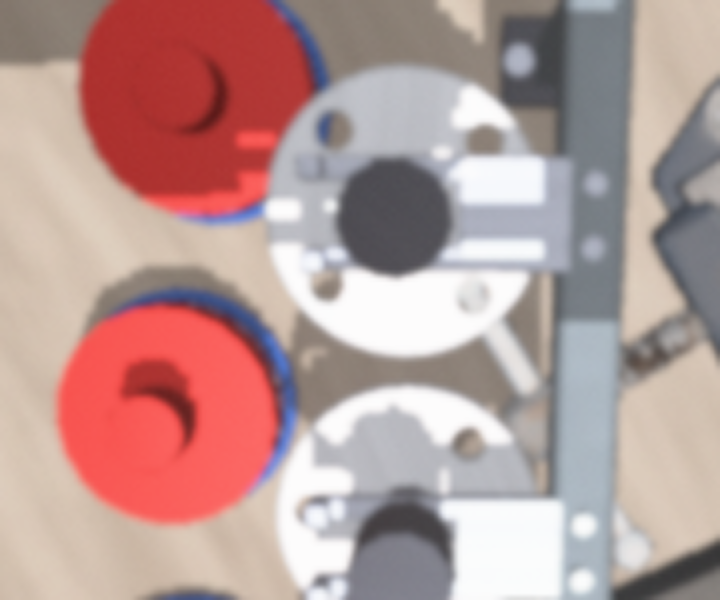

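View pics/w1d.png

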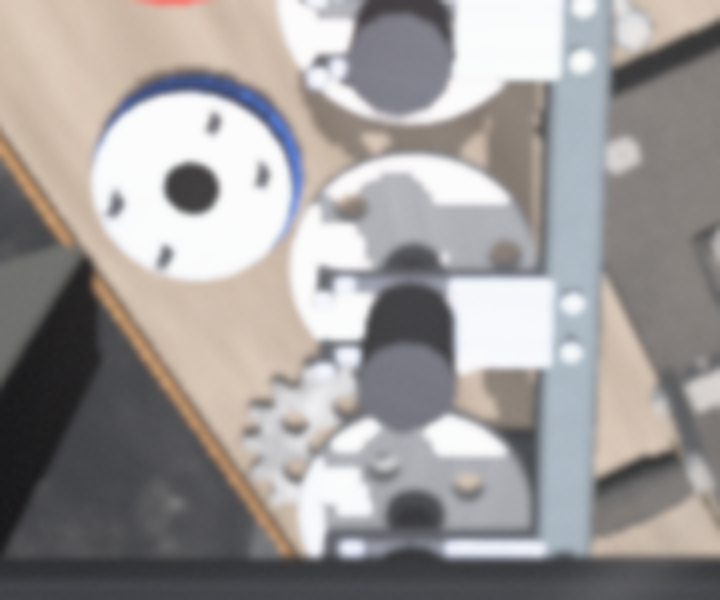

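```bash
cat >> h.py <<'E'
def keep(n,tag):
    p,d,M=snap(n,tag+'.png'); np.savez(tag+'.npz',p=p,d=d,K=M[0],R=M[1],t=M[2]); return p,d,M
def ld(tag):
    f=np.load(tag+'.npz'); return f['p'],f['d'],(f['K'],f['R'],f['t'])
def rect(p,M,cx,cy,z,half=.06,s=5000,fn=None):
    # ground-plane rectified crop at height z: +x right, +y up, s px per m
    n=int(2*half*s); ii,jj=np.mgrid[0:n,0:n]; X=cx-half+jj/s; Y=cy+half-ii/s
    K,R,t=M; Q=np.stack([X,Y,np.full(X.shape,z)],-1)@R.T+t; q=Q@K.T; 
    o=cv2.remap(p,(q[...,0]/q[...,2]).astype(np.float32),(q[...,1]/q[...,2]).astype(np.float32),cv2.INTER_CUBIC)
    if fn: cv2.imwrite('pics/'+fn,o[:,:,::-1])
    return o
E
python3 -m inch '0 0 50 0 0 0 0;0 0 50 0 0 0 0;0 -15 15 0 0 0 0;0 0 0 0 0 0 0;0 0 0 0 0 0 0'
python3 -c "
from h import *
keep('wrist','f3')"
python3 -m inch '-45 0 0 0 0 0 0;-44 0 0 0 0 0 0;0 0 0 0 0 0 0;0 0 0 0 0 0 0'
python3 -c "
from h import *
keep('wrist','f2')"
python3 -m inch '-45 0 0 0 0 0 0;-44 0 0 0 0 0 0;0 0 0 0 0 0 0;0 0 0 0 0 0 0'
python3 -c "
from h import *
keep('wrist','f1')"
python3 -m inch '-45 0 0 0 0 0 0;-44 0 0 0 0 0 0;0 0 0 0 0 0 0;0 0 0 0 0 0 0'
python3 - <<'E'
from h import *
keep('wrist','f0')
o=[]
for i,y in enumerate([-.043,.0465,.136,.2255]):
    p,d,M=ld('f%d'%i); o.append(rect(p,M,.535,y,.119,.045,4300))
cv2.imwrite('pics/fl.png',np.vstack([np.hstack(o[:2]),np.hstack(o[2:])])[:,:,::-1])
E
```

```text
t: 1.4
tool_pos: [0.5357, 0.1442, 0.227]
ee_rot: [2.223, 2.219, 0.0]
wrist_force: [-0.3, 0.0, 0.7]
width: 0.0931
t: 1.85
tool_pos: [0.5366, 0.0551, 0.2282]
ee_rot: [2.223, 2.216, 0.004]
wrist_force: [-0.2, -0.6, 0.3]
width: 0.0928
t: 2.3
tool_pos: [0.5356, -0.0323, 0.2269]
ee_rot: [2.222, 2.22, 0.002]
wrist_force: [-0.0, -0.0, 0.1]
width: 0.0929
t: 2.75
tool_pos: [0.5353, -0.1206, 0.2264]
ee_rot: [-2.221, -2.221, -0.001]
wrist_force: [0.7, 0.6, 0.8]
width: 0.0927
```

View pics/fl.png

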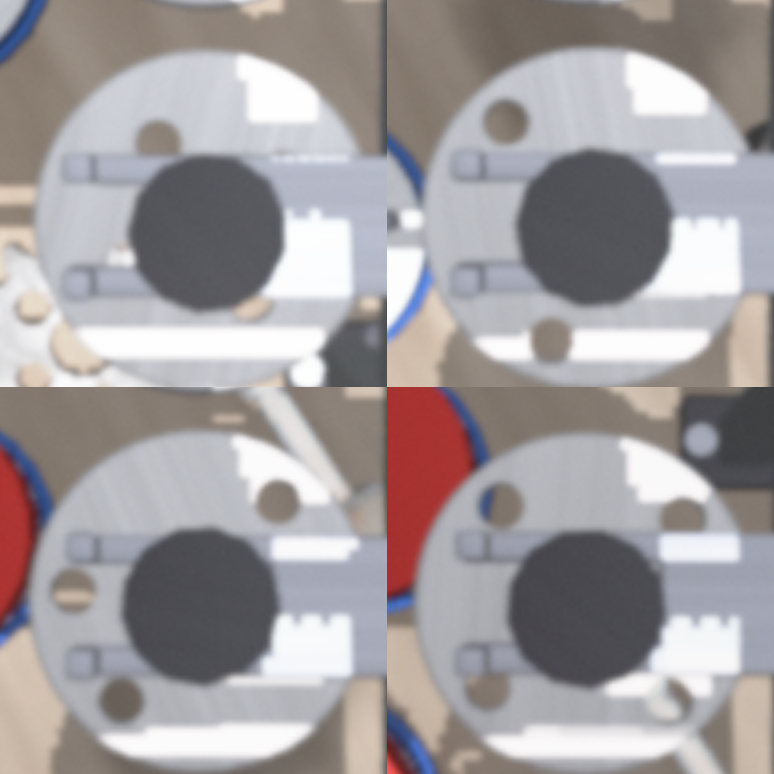

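The panels (hook_0 to hook_3) compare as follows:
- **hook_0:** holes close in, at about (158,140) and (252,305), so this is flange_small, the spare.
- **hook_1:** holes at (505,120) and (551,340), 121° apart, so tri.
- **hook_2:** diametric pair (277,500) and (121,700) plus (73,590), 57° spacing, so rect.
- **hook_3:** four holes 90° apart, so square.

The open port's studs form an oblong, so it is port_rect. Next: the caps. I'll turn the tool so the jaws lie along y.

```bash
python3 -m inch '0 0 -50 0 0 0 0;0 0 -40 0 0 0 0;45 0 0 0 0 0 0;45 0 0 0 0 0 0;45 0 0 0 0 0 0;45 0 0 0 0 0 0;45 0 0 0 0 0 0;45 0 0 0 0 0 0;45 0 0 0 0 0 0;45 0 0 0 0 0 0'
python3 -m inch '0 0 0 0 0 -8.5 0;0 0 0 0 0 -8.5 0;0 0 0 0 0 -8.5 0;0 0 0 0 0 -8.5 0;0 0 0 0 0 -8.5 0;0 0 0 0 0 -8.5 0;0 0 0 0 0 -8.5 0;0 0 0 0 0 -8.5 0;0 0 0 0 0 -8.5 0;0 0 0 0 0 -8.5 0'
python3 -m inch '0 0 0 0 0 -5 0;0 0 0 0 0 0 0;0 0 0 0 0 0 0;0 0 0 0 0 0 0'
python3 - <<'E'
from h import *
print(sense()['joints'])
keep('wrist','c1')
E
```

```text
t: 3.8
tool_pos: [0.5332, 0.2426, 0.3168]
ee_rot: [-2.218, -2.225, -0.001]
wrist_force: [0.8, -1.3, -0.5]
width: 0.0928
t: 4.8
tool_pos: [0.5335, 0.2407, 0.3166]
ee_rot: [-0.122, -3.139, -0.001]
wrist_force: [-0.0, 0.7, 0.1]
width: 0.0933
t: 5.2
tool_pos: [0.5345, 0.2392, 0.3165]
ee_rot: [-0.001, -3.142, -0.0]
wrist_force: [-0.5, 0.4, 0.1]
width: 0.0933
[ 2.30399315e-01  2.76509728e-01  1.22333179e+00  1.72543463e-04
  1.64174376e+00 -1.33988162e+00]
```

View pics/c1.png

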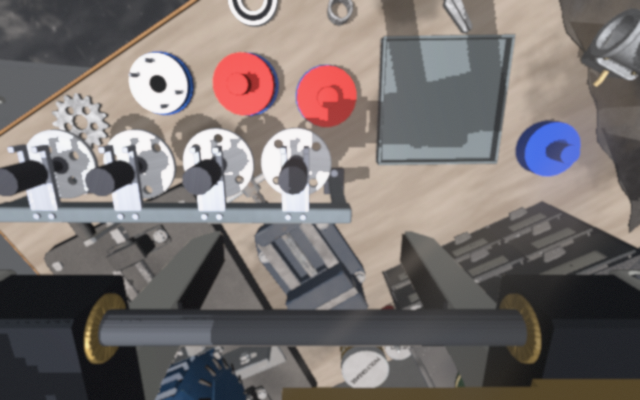

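Everything is in one view now: the open port (160,82), red caps (243,83) and (327,95), the tray (442,98), and the blue look-alike (548,148), which I'll leave. Now measuring.

```bash
cat >> h.py <<'E'
def circ(mask):
    cs,_=cv2.findContours(mask.astype(np.uint8),cv2.RETR_EXTERNAL,cv2.CHAIN_APPROX_NONE)
    c=max(cs,key=cv2.contourArea); return c[:,0,:].astype(float)
def fitc(P):
    for _ in range(4):
        A=np.c_[2*P,np.ones(len(P))]; s=np.linalg.lstsq(A,(P**2).sum(1),rcond=None)[0]
        r=np.sqrt(s[2]+s[0]**2+s[1]**2); e=abs(np.hypot(*(P-s[:2]).T)-r)
        P=P[e<max(2.5*np.median(e),.0003)]
    return s[:2],r,np.median(e)
def contour_world(C,M,z): return np.array([ray(M,u,v,z)[:2] for u,v in C])
E
python3 - <<'E'
from h import *
p,d,M=ld('c1'); hsv=cv2.cvtColor(p,cv2.COLOR_RGB2HSV); C=cloud(d,M)
red=((hsv[...,0]<8)|(hsv[...,0]>172))&(hsv[...,1]>120)
# cap top disc: height mask
for lo,hi,z,nm in [(.035,.055,.045,'captop'),(.07,.09,.08,'knob')]:
    k,l,s,c=cv2.connectedComponentsWithStats((red&(C[...,2]>lo)&(C[...,2]<hi)).astype(np.uint8))
    for i in range(1,k):
        if s[i,4]>80: W=contour_world(circ(l==i),M,z); print(nm,c[i],fitc(W))
m=(hsv[...,2]>150)&(hsv[...,1]<60)&(abs(C[...,2]-.02)<.012)&(abs(C[...,0]-.45)<.06)&(abs(C[...,1]-.033)<.06)
print('port',fitc(contour_world(circ(m),M,.02)))
k,l,s,c=cv2.connectedComponentsWithStats(((abs(C[...,2]-.195)<.008)&(hsv[...,2]<130)&(abs(C[...,0]-.535)<.05)).astype(np.uint8))
for i in range(1,k):
    if s[i,4]>150: print('head',c[i],fitc(contour_world(circ(l==i),M,.195)))
m=(abs(C[...,2]-.119)<.006)&(C[...,0]<.53)
k,l,s,c=cv2.connectedComponentsWithStats(m.astype(np.uint8))
for i in range(1,k):
    if s[i,4]>200: print('plate',c[i],fitc(contour_world(circ(l==i),M,.119)))
for u,v in [(382,37),(514,36),(499,162),(378,162)]: print('tray',ray(M,u,v,.022))
E
```

```text
captop [243.8286052   83.07801418] (array([0.44857436, 0.15106167]), np.float64(0.03778747888371291), np.float64(0.0002905250835607692))
captop [326.46496557  95.5508303 ] (array([0.46411269, 0.25744794]), np.float64(0.03731814003103597), np.float64(0.00025436515934064083))
knob [237.7480916   83.29007634] (array([0.44845712, 0.1514147 ]), np.float64(0.012338102209413794), np.float64(0.00027390566983210955))
knob [327.8056338   96.82535211] (array([0.46387777, 0.25739215]), np.float64(0.011867254384707536), np.float64(0.0002918258554659974))
port (array([0.44713865, 0.03280131]), np.float64(0.038118542238883085), np.float64(0.0003248084362696274))
head [197.98714286 179.05857143] (array([0.53463868, 0.13289776]), np.float64(0.014082015300579799), np.float64(0.0005210428107875805))
head [293.01679389 178.30229008] (array([0.53396057, 0.2210234 ]), np.float64(0.013236686921427546), np.float64(0.0002370999622137819))
head [ 10.52988691 180.97253635] (array([ 0.5355334 , -0.04219577]), np.float64(0.013392363957183002), np.float64(0.0004080529400242996))
head [102.33157895 180.51052632] (array([0.53610381, 0.043996  ]), np.float64(0.014815800593610704), np.float64(0.0004968808366958141))
plate [296.15233236 144.26311953] (array([0.5195599 , 0.22108894]), np.float64(0.025657353018127337), np.float64(0.007008817731758984))
plate [ 60.87867647 144.53455882] (array([ 0.52578264, -0.04498336]), np.float64(0.031311479682744774), np.float64(0.002913106917133538))
plate [141.19794953 144.3840694 ] (array([0.52077273, 0.04728719]), np.float64(0.027366892308603327), np.float64(0.0037696840667482932))
plate [219.56836659 144.60606061] (array([0.52761796, 0.13314694]), np.float64(0.03310978718552186), np.float64(0.0014616150811408053))
tray [0.39094747 0.32871026 0.022     ]
tray [0.38992163 0.4982749  0.022     ]
tray [0.55471012 0.50447214 0.022     ]
tray [0.55458125 0.33239368 0.022     ]
```

```bash
python3 -m inch '35 9 0 0 0 0 60;35 9 0 0 0 0 60;0 0 45 0 0 0 60;0 0 45 0 0 0 60;0 0 45 0 0 0 60;0 0 45 0 0 0 60;0 0 0 0 0 0 60;0 0 0 0 0 0 60' 30
python3 - <<'E'
from h import *
keep('wrist','c2')
E
```

```text
t: 6.05
tool_pos: [0.465, 0.2564, 0.1369]
ee_rot: [-0.001, -3.141, 0.0]
wrist_force: [0.6, 0.4, 0.5]
width: 0.071
```

View pics/c2.png

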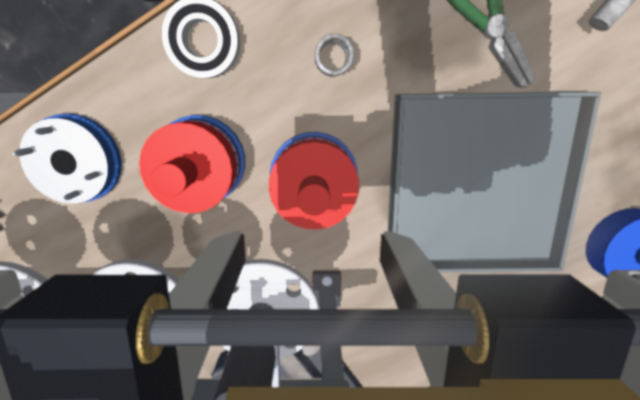

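```bash
python3 - <<'E'
from h import *
p,d,M=ld('c2'); hsv=cv2.cvtColor(p,cv2.COLOR_RGB2HSV); C=cloud(d,M)
red=((hsv[...,0]<8)|(hsv[...,0]>172))&(hsv[...,1]>120)
for lo,hi,z,nm in [(.035,.055,.045,'captop'),(.07,.09,.08,'knob')]:
    k,l,s,c=cv2.connectedComponentsWithStats((red&(C[...,2]>lo)&(C[...,2]<hi)).astype(np.uint8))
    for i in range(1,k):
        if s[i,4]>80: W=contour_world(circ(l==i),M,z); print(nm,c[i],fitc(W))
E
python3 -m inch '1 0 40 0 0 0 60;0 0 40 0 0 0 60;0 1 8 0 0 0 60;0 0 0 0 0 0 200;0 0 0 0 0 0 200;0 0 0 0 0 0 200;0 0 0 0 0 0 200;0 0 0 0 0 0 200;0 0 0 0 0 0 200;0 0 0 0 0 0 200' 30
```

```text
captop [189.64965671 164.02226758] (array([0.44759669, 0.15181679]), np.float64(0.03852830327675646), np.float64(0.00048245989959432717))
captop [313.52633617 181.93241673] (array([0.46326035, 0.25712616]), np.float64(0.03789148247586017), np.float64(0.0004072208668802757))
knob [171.02796528 177.48216008] (array([0.44717338, 0.15244179]), np.float64(0.01349645901917482), np.float64(0.0004329142122490859))
knob [313.87828947 197.29714912] (array([0.46265884, 0.25723559]), np.float64(0.01267379982007215), np.float64(0.0003503324058355666))
t: 7.1
tool_pos: [0.4642, 0.2575, 0.0488]
ee_rot: [-0.0, 3.141, 0.0]
wrist_force: [-0.4, -0.2, 2.6]
width: 0.0238
```

```bash
python3 -m inch '0 0 -10 0 0 0 200;0 0 -22 0 0 0 200;15 0 0 0 0 0 200;16 0 -10 0 0 0 200;0 40 0 0 0 0 200;0 40 0 0 0 0 200;0 40 0 0 0 0 200;0 38 0 0 0 0 200;0 0 0 0 0 0 200;0 0 0 0 0 0 200'
python3 - <<'E'
from h import *
keep('wrist','c3')
E
```

```text
t: 8.1
tool_pos: [0.4324, 0.4157, 0.0903]
ee_rot: [0.003, -3.141, 0.001]
wrist_force: [-0.9, -0.0, -0.7]
width: 0.0236
```

View pics/c3.png

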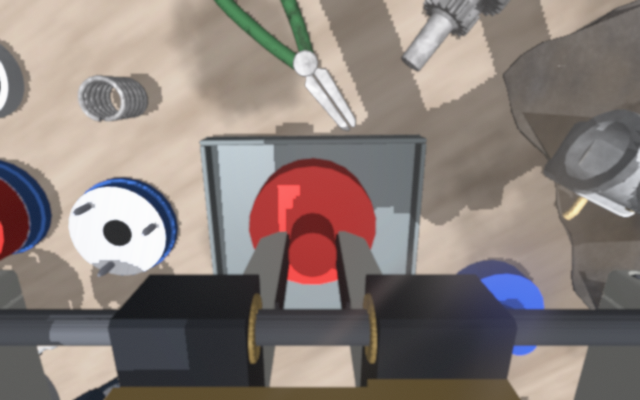

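The cap is in hand above the tray. The revealed port at (118,230) has three studs, so it is port_tri. Lowering and releasing.

```bash
python3 -m inch '0 0 30 0 0 0 200;0 0 20 0 0 0 200;0 0 7 0 0 0 200;0 0 0 0 0 0 200;0 0 0 0 0 0 110;0 0 0 0 0 0 110;0 0 0 0 0 0 110;0 0 -20 0 0 0 110;0 0 -40 0 0 0 110;0 0 -30 0 0 0 60'
```

```text
t: 9.15
tool_pos: [0.4333, 0.4155, 0.1253]
ee_rot: [-0.0, 3.141, 0.001]
wrist_force: [1.1, 0.3, 0.8]
width: 0.0572
```

```bash
python3 -m inch '0 -45 0 0 0 0 60;0 -45 0 0 0 0 60;-5 -45 0 0 0 0 60;-5 -45 0 0 0 0 60;-5 -45 0 0 0 0 60;0 -39 0 0 0 0 60;0 0 0 0 0 0 60;0 0 0 0 0 0 60' 30
python3 - <<'E'
from h import *
keep('wrist','c4')
p,d,M=ld('c4'); hsv=cv2.cvtColor(p,cv2.COLOR_RGB2HSV); C=cloud(d,M)
red=((hsv[...,0]<8)|(hsv[...,0]>172))&(hsv[...,1]>120)
for lo,hi,z,nm in [(.035,.055,.045,'captop'),(.07,.09,.08,'knob'),(.02,.035,.029,'placed')]:
    k,l,s,c=cv2.connectedComponentsWithStats((red&(C[...,2]>lo)&(C[...,2]<hi)).astype(np.uint8))
    for i in range(1,k):
        if s[i,4]>80: W=contour_world(circ(l==i),M,z); print(nm,c[i],fitc(W))
E
```

```text
t: 9.95
tool_pos: [0.4484, 0.1508, 0.1239]
ee_rot: [0.004, 3.141, 0.001]
wrist_force: [0.1, -0.2, 0.5]
width: 0.0713
captop [312.08405018 186.92544803] (array([0.44764865, 0.15033132]), np.float64(0.03795272815068994), np.float64(0.00043881250244280634))
captop [630.10251799 171.62230216] (array([0.43110034, 0.40508567]), np.float64(0.011743067637956493), np.float64(0.0002766168210792414))
knob [312.23865878 204.19723866] (array([0.44699617, 0.15039545]), np.float64(0.012827377714042819), np.float64(0.0004037085388573112))
placed [607.86741103 167.00651314] (array([0.43180208, 0.40693361]), np.float64(0.03716412366496699), np.float64(0.0007604338205318764))
```

View pics/c4.png

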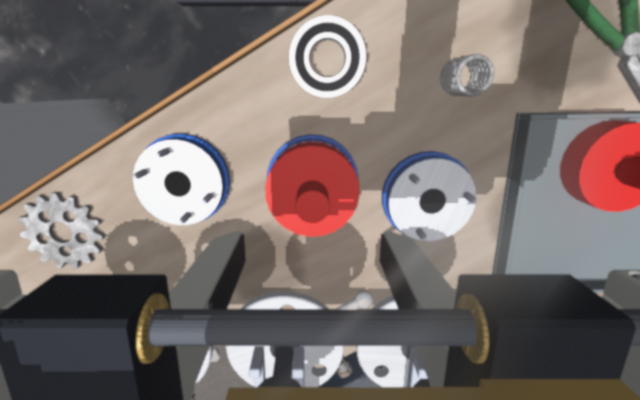

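The cap sits centred under the gripper (312,200). The ports are rect at (180,183) and tri at (432,200), and the first cap stands in the tray. Gripping the second.

```bash
python3 -m inch '0 0 40 0 0 0 60;1 0 35 0 0 0 60;0 0 0 0 0 0 200;0 0 0 0 0 0 200;0 0 0 0 0 0 200;0 0 0 0 0 0 200;0 0 0 0 0 0 200;0 0 0 0 0 0 200;0 0 -12 0 0 0 200;0 0 -25 0 0 0 200' 30
python3 -m inch '15 0 0 0 0 0 200;15 0 -20 0 0 0 200;0 45 0 0 0 0 200;0 45 0 0 0 0 200;0 45 0 0 0 0 200;0 45 0 0 0 0 200;0 45 0 0 0 0 200;0 40 0 0 0 0 200;-40 0 -10 0 0 0 200;-40 0 -10 0 0 0 200'
python3 -m inch '-15 0 0 0 0 0 200;0 0 0 0 0 0 200;0 0 0 0 0 0 200'
python3 - <<'E'
from h import *
keep('wrist','c5')
E
```

```text
t: 11.0
tool_pos: [0.4453, 0.1511, 0.0845]
ee_rot: [-0.001, -3.137, 0.001]
wrist_force: [0.4, 0.2, -0.7]
width: 0.0235
t: 12.0
tool_pos: [0.4961, 0.4184, 0.1254]
ee_rot: [0.007, -3.141, 0.001]
wrist_force: [1.1, 0.5, -0.1]
width: 0.0234
t: 12.3
tool_pos: [0.5112, 0.4159, 0.1248]
ee_rot: [-0.001, -3.14, 0.001]
wrist_force: [0.2, 1.1, -0.8]
width: 0.0238
```

View pics/c5.png

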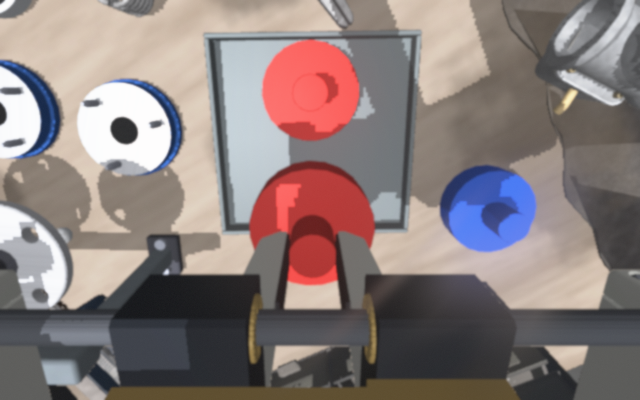

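```bash
python3 -m inch '-1 0 40 0 0 0 200;0 0 35 0 0 0 200;0 0 18 0 0 0 200;0 0 0 0 0 0 200;0 0 0 0 0 0 110;0 0 0 0 0 0 110;0 0 0 0 0 0 110;0 0 -20 0 0 0 110;0 0 -40 0 0 0 110;0 0 -50 0 0 0 60'
python3 -m inch '0 0 -50 0 0 0 60;0 0 -40 0 0 0 60;-20 -40 0 0 0 0 60;0 -45 0 0 0 0 60;0 -45 0 0 0 0 60;0 -45 0 0 0 0 60;0 0 0 0 0 0 60;0 0 0 0 0 0 60;0 0 0 0 0 0 60'
python3 - <<'E'
from h import *
keep('wrist','c6')
E
```

```text
t: 13.35
tool_pos: [0.5116, 0.4156, 0.1418]
ee_rot: [-0.0, -3.138, 0.003]
wrist_force: [0.4, 0.6, 0.9]
width: 0.0572
t: 14.25
tool_pos: [0.5331, 0.2422, 0.2328]
ee_rot: [-0.001, 3.141, 0.001]
wrist_force: [0.4, 0.1, -0.2]
width: 0.071
```

View pics/c6.png

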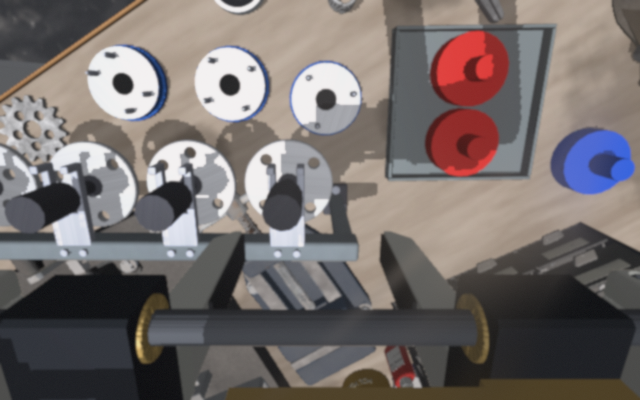

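Both caps are in the tray, at (470,68) and (462,143). All three ports are open: rect (123,83), square (230,84), tri (326,98).

Run:
```python
from h import *
p,d,M=ld('c6'); o=[]
for c in [(.463,.257),(.4478,.151),(.447,.0328)]: o.append(rect(p,M,*c,.038,.045,4400))
p,d,M=ld('c4'); 
for c in [(.463,.257),(.447,.0328)]: o.append(rect(p,M,*c,.038,.045,4400))
p,d,M=ld('c1'); o.append(rect(p,M,.447,.0328,.038,.045,4400))
o=[cv2.resize(a,(264,264)) for a in o]
cv2.imwrite('pics/pt.png',np.vstack([np.hstack(o[:3]),np.hstack(o[3:])])[:,:,::-1])
```

```text
(no output)
```

View pics/pt.png

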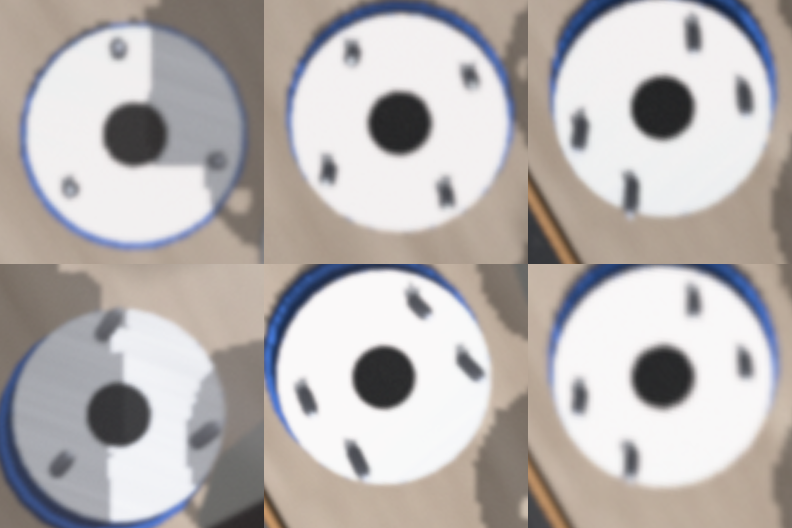

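Run:
```python
from h import *
for i,y in enumerate([-.043,.045,.134,.223]):
    p,d,M=ld('f%d'%i); hsv=cv2.cvtColor(p,cv2.COLOR_RGB2HSV); C=cloud(d,M)
    m=(abs(C[...,2]-.195)<.008)&(hsv[...,2]<130)&(abs(C[...,0]-.535)<.03)&(abs(C[...,1]-y)<.03)
    print('head',i,fitc(contour_world(circ(m),M,.195)))
    m=(abs(C[...,2]-.119)<.006)&(hypot:=np.hypot(C[...,0]-.535,C[...,1]-y)<.05)
    m=cv2.morphologyEx(m.astype(np.uint8),cv2.MORPH_OPEN,np.ones((3,3)))
    W=contour_world(circ(m),M,.119); r=np.hypot(W[:,0]-.535,W[:,1]-y); W=W[(r>.035)]
    print('plate',fitc(W))
for t in ['c1','c4','c6']:
  p,d,M=ld(t); hsv=cv2.cvtColor(p,cv2.COLOR_RGB2HSV); C=cloud(d,M)
  for n,c in [('tri',(.463,.257)),('sq',(.448,.151)),('rect',(.447,.033))]:
    m=(hsv[...,1]<70)&(abs(C[...,2]-.02)<.008)&(np.hypot(C[...,0]-c[0],C[...,1]-c[1])<.055)
    m=cv2.morphologyEx(m.astype(np.uint8),cv2.MORPH_CLOSE,np.ones((5,5)))
    if m.sum()>500:
      W=contour_world(circ(m),M,.02); print(t,n,fitc(W))
```

```text
head 0 (array([ 0.53718957, -0.04918022]), np.float64(0.0129422884116295), np.float64(0.00019440206734679284))
plate (array([ 0.53773748, -0.04862736]), np.float64(0.039293096918189725), np.float64(0.00017271274635092398))
head 1 (array([0.5373174 , 0.04098376]), np.float64(0.013017211589974263), np.float64(0.00012427049279136338))
plate (array([0.53783358, 0.04119678]), np.float64(0.03945649520200379), np.float64(0.00019934808919798083))
head 2 (array([0.53631246, 0.13140913]), np.float64(0.013164172384453098), np.float64(0.00017284690062543788))
plate (array([0.53668889, 0.13171388]), np.float64(0.03941860915746811), np.float64(0.00017271687041123945))
head 3 (array([0.53592599, 0.22048261]), np.float64(0.013236811713884964), np.float64(0.0001378748294680824))
plate (array([0.53615475, 0.22066597]), np.float64(0.039394897774185964), np.float64(0.0001544472234459443))
c1 rect (array([0.44706481, 0.03312181]), np.float64(0.03832315147390155), np.float64(0.00029955225234464325))
c4 tri (array([0.46363671, 0.25658384]), np.float64(0.03829927242359428), np.float64(0.00022042310419432415))
c4 rect (array([0.44691894, 0.03290519]), np.float64(0.03837379648949334), np.float64(0.00016073034435785255))
c6 tri (array([0.46383841, 0.25737323]), np.float64(0.03821412136555043), np.float64(0.0002198859924661782))
c6 sq (array([0.44838919, 0.15101756]), np.float64(0.03829317015771362), np.float64(0.00024835400892777443))
c6 rect (array([0.44723904, 0.03307807]), np.float64(0.038366649755602895), np.float64(0.0002400178674576356))
```

```bash
python3 -m inch '-42 -11 0 0 0 0 60;-42 -11 0 0 0 0 60;0 0 0 0 0 0 60;0 0 0 0 0 0 60;0 0 0 0 0 0 60'
python3 - <<'E'
from h import *
p,d,M=keep('wrist','g3'); hsv=cv2.cvtColor(p,cv2.COLOR_RGB2HSV); C=cloud(d,M)
for i,y in [(2,.132),(3,.221)]:
    m=(abs(C[...,2]-.195)<.008)&(hsv[...,2]<130)&(abs(C[...,0]-.535)<.03)&(abs(C[...,1]-y)<.03)
    print('head',i,fitc(contour_world(circ(m),M,.195)))
    m=(abs(C[...,2]-.119)<.006)&(np.hypot(C[...,0]-.535,C[...,1]-y)<.05)
    m=cv2.morphologyEx(m.astype(np.uint8),cv2.MORPH_OPEN,np.ones((3,3)))
    W=contour_world(circ(m),M,.119); r=np.hypot(W[:,0]-.535,W[:,1]-y); W=W[(r>.035)]
    print('plate',fitc(W))
rect(p,M,.535,.221,.119,.06,5000,'g3r.png')
E
```

```text
t: 14.8
tool_pos: [0.616, 0.2207, 0.2322]
ee_rot: [0.002, -3.141, -0.0]
wrist_force: [-1.2, 0.6, -0.1]
width: 0.0713
head 2 (array([0.53596563, 0.13301364]), np.float64(0.014270360057643724), np.float64(0.0001917971700088686))
plate (array([0.53585495, 0.13273589]), np.float64(0.039302471858645265), np.float64(0.0002069898465403286))
head 3 (array([0.53566857, 0.22070106]), np.float64(0.012824504737480839), np.float64(0.00021201794882529535))
plate (array([0.53539507, 0.22062128]), np.float64(0.03940318719821437), np.float64(0.00016513745990653222))
```

View pics/g3r.png

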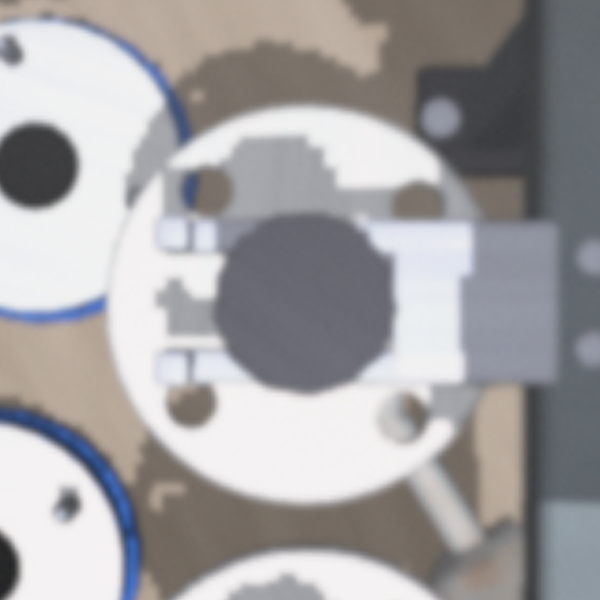

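The square flange is confirmed: holes at (209,190), (418,203), (191,402) and (403,416), yaw −4.4°, with the head at (.5357,.2206). Now gripping it.

```bash
python3 -m inch '40 0 0 0 0 0 60;40.5 0 0 0 0 0 60;0 0 0 0 0 -7 60;0 0 30 0 0 0 60;0 0 30 0 0 0 60;0 0 6 0 0 0 60;0 0 0 0 0 0 60;0 0 0 0 0 0 60' 40
python3 -m inch '0 0 0 0 0 0 200;0 0 0 0 0 0 200;0 0 0 0 0 0 200;0 0 0 0 0 0 200;0 0 0 0 0 0 200;0 0 0 0 0 0 200;0 0 0 0 0 0 200' 40
```

```text
t: 15.65
tool_pos: [0.5371, 0.2199, 0.1681]
ee_rot: [-0.192, 3.133, 0.001]
wrist_force: [-0.7, 0.3, 0.3]
width: 0.0711
t: 16.35
tool_pos: [0.5365, 0.2196, 0.1664]
ee_rot: [-0.192, 3.136, 0.001]
wrist_force: [0.3, 0.9, 0.6]
width: 0.0266
```

```bash
python3 -m inch '0 0 -9 0 0 0 200;0 0 -8 0 0 0 200;0 0 0 0 0 0 200;20 2.5 0 0 0 0 200;22 2.7 0 0 0 0 200;22 2.7 0 0 0 0 200;23 2.8 0 0 0 0 200;0 0 -15 0 0 0 200;0 0 0 0 0 7 200;0 0 0 0 0 0 200'
python3 - <<'E'
from h import *
print(sense()['tool_pos'])
keep('wrist','q1')
keep('side','q1s')
E
```

```text
t: 17.35
tool_pos: [0.449, 0.2195, 0.1991]
ee_rot: [0.002, 3.14, 0.0]
wrist_force: [-0.2, -0.2, -1.7]
width: 0.0268
[0.44898978 0.2194686  0.1990575 ]
```

View pics/q1.png

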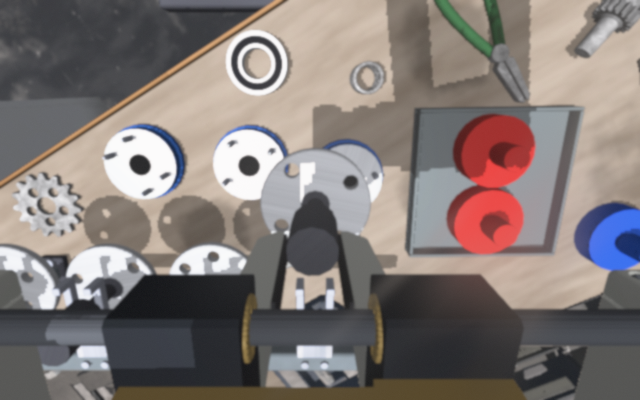

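View pics/q1s.png

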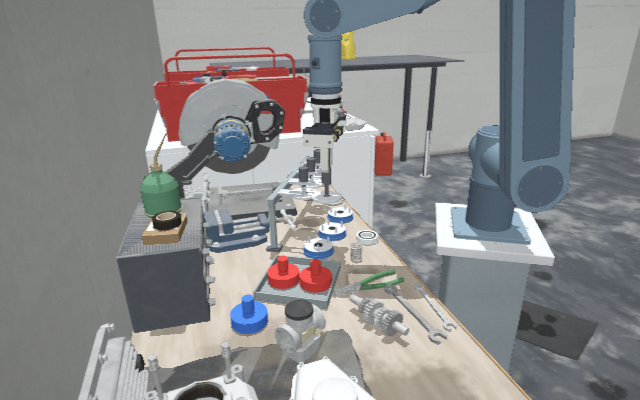

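The flange is in hand with the plate at (316,195) and holes at (292,170), (351,182) and (281,226). Next I'll measure its centre and yaw in the hand.

```bash
cat >> h.py <<'E'
def inhand(tag,tp,dz,fn):
    # dz: TCP height minus plate-top height
    p,d,M=ld(tag); C=cloud(d,M); z=tp[2]-dz
    m=(abs(C[...,2]-z)<.007)&(np.hypot(C[...,0]-tp[0],C[...,1]-tp[1])<.05)
    print('plate z',np.median(C[...,2][m]))
    m=cv2.morphologyEx(m.astype(np.uint8),cv2.MORPH_OPEN,np.ones((3,3)))
    W=contour_world(circ(m),M,z); r=np.hypot(W[:,0]-tp[0],W[:,1]-tp[1]); W=W[(r>.034)]
    c,r,e=fitc(W); print('plate c',c,r,e,'rel tcp mm',(c-np.array(tp[:2]))*1000)
    rect(p,M,c[0],c[1],z,.045,6000,fn)
E
python3 - <<'E'
from h import *
inhand('q1',[.4490,.2195,.1991],.0474,'q1r.png')
E
```

```text
plate z 0.15186886276091635
plate c [0.44697687 0.22141957] 0.039286349496681035 0.00011422338482517183 rel tcp mm [-2.02313305  1.91957336]
```

View pics/q1r.png

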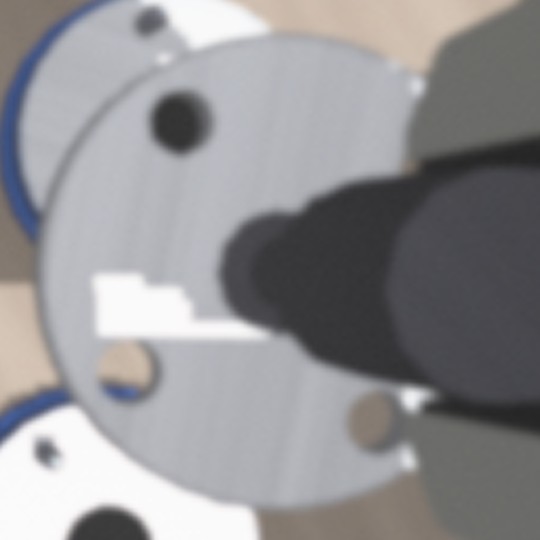

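```bash
python3 -m inch '0 -35 0 0 0 0 200;0 -34.5 0 0 0 0 200;0 0 40 0 0 0 200;0 0 44 0 0 0 200;0 0 0 0 0 0 200;0 0 0 0 0 0 200;0 0 0 0 0 0 200'
python3 - <<'E'
from h import *
P=[]
tp=np.array(sense()['tool_pos']); keep('wrist','q2'); print(tp,sense()['tool_pos'])
inhand('q2',tp,.0474,'q2r.png')
keep('side','q2s'); keep('scene','q2c')
E
```

```text
t: 18.15
tool_pos: [0.4505, 0.1502, 0.1163]
ee_rot: [-0.002, 3.138, 0.0]
wrist_force: [0.3, 0.8, -2.3]
width: 0.0263
[0.45053453 0.15019407 0.11634582] [0.45070012 0.15027583 0.11653422]
plate z 0.06908757586052328
plate c [0.4487722  0.15212605] 0.03936304678568737 0.00011460505336473303 rel tcp mm [-1.76233032  1.93197393]
```

View pics/q2.png

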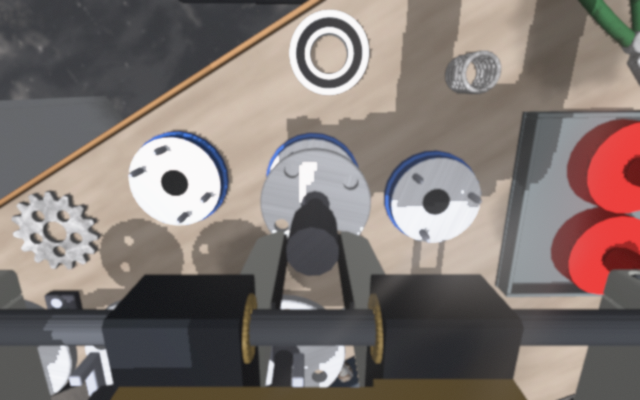

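View pics/q2r.png

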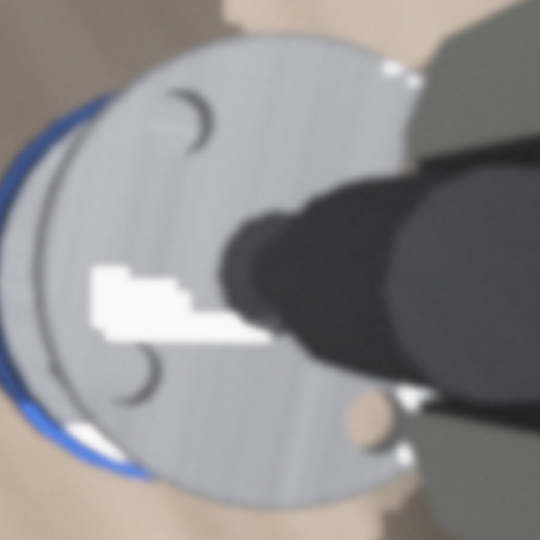

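Run:
```python
from h import *
p,d,M=ld('q2'); hsv=cv2.cvtColor(p,cv2.COLOR_RGB2HSV); C=cloud(d,M)
tp=[.4506,.1502,.1164]; zt=tp[2]+.0286
m=(abs(C[...,2]-zt)<.006)&(hsv[...,2]<110)&(np.hypot(C[...,0]-tp[0],C[...,1]-tp[1])<.02)
W=contour_world(circ(m),M,zt); print(m.sum(),fitc(W))
# port visible arc: saturated blue/white boundary on the face, left side
W=[]
for v in range(130,200):
    for u in range(262,312):
        pass
m=(hsv[...,1]<70)&(abs(C[...,2]-.02)<.006)&(np.hypot(C[...,0]-.448,C[...,1]-.151)<.045)
print(m.sum())
c=contour_world(circ(m),M,.02); r=np.hypot(c[:,0]-.4484,c[:,1]-.151); c=c[r>.036]; print(len(c),fitc(c))
from scipy.optimize import least_squares
print(least_squares(lambda q:np.hypot(c[:,0]-q[0],c[:,1]-q[1])-.0383,[.448,.151],loss='soft_l1',f_scale=.0005).x)
```

```text
2456 (array([0.44841161, 0.14992925]), np.float64(0.01429931999703544), np.float64(0.000312788195325096))
884
103 (array([0.44755872, 0.15030848]), np.float64(0.03768359436527701), np.float64(0.00018735552612472728))
[0.44832638 0.15046075]
```

Run:
```python
from h import *
a=ld('q2s')[0][180:260,290:390]; b=ld('q2c')[0][150:260,290:420]
cv2.imwrite('pics/q2z.png',np.hstack([cv2.resize(a,(400,320),interpolation=cv2.INTER_CUBIC),cv2.resize(b,(378,320),interpolation=cv2.INTER_CUBIC)])[:,:,::-1])
```

```text
(no output)
```

View pics/q2z.png

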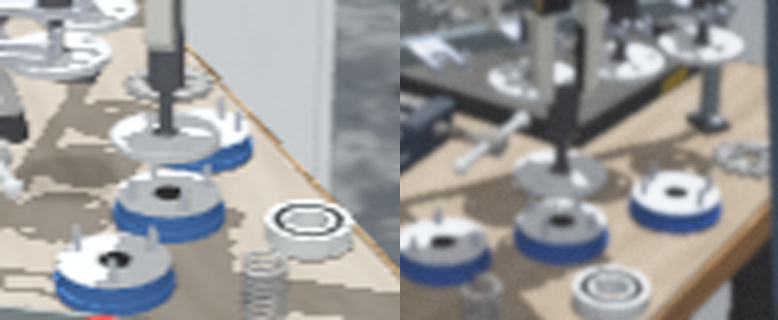

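```bash
python3 -m inch '1 -1.3 10 0 0 0 200;0 0 10 0 0 0 200;0 0 3 0 0 0 200;0 0 3 0 0 0 200;0 0 3 0 0 0 200;0 0 0 0 0 0 200'; python3 -m inch '0 0 2 0 0 0 200;0 0 2 0 0 0 200;0 0 0 0 0 0 200'
```

```text
t: 18.9
tool_pos: [0.4476, 0.1486, 0.085]
ee_rot: [-0.0, -3.141, 0.0]
wrist_force: [-0.2, -0.5, -2.1]
width: 0.0264
t: 19.2
tool_pos: [0.4477, 0.1486, 0.0812]
ee_rot: [0.0, -3.141, 0.0]
wrist_force: [-0.7, -0.1, -1.7]
width: 0.0262
```

The underside is well below the stud tops and there's no contact force, so the studs are in the holes. Lowering to the face.

```bash
python3 -m inch '0 0 2 0 0 0 200;0 0 2 0 0 0 200;0 0 1 0 0 0 200;0 0 0 0 0 0 200';python3 -m inch '0 0 0 0 0 0 130;0 0 0 0 0 0 130;0 0 0 0 0 0 130;0 0 0 0 0 0 130;0 0 -25 0 0 0 130;0 0 -45 0 0 0 130;0 0 -45 0 0 0 60;0 0 0 0 0 0 60;0 0 0 0 0 0 60'
python3 - <<'E'
from h import *
p,d,M=keep('wrist','q3'); C=cloud(d,M)
m=(abs(C[...,2]-.028)<.006)&(np.hypot(C[...,0]-.4484,C[...,1]-.151)<.045)
m=cv2.morphologyEx(m.astype(np.uint8),cv2.MORPH_OPEN,np.ones((3,3)))
W=contour_world(circ(m),M,.028); r=np.hypot(W[:,0]-.4484,W[:,1]-.151); W=W[r>.034];print(fitc(W))
Q=C[(m>0)]; Q=Q[np.hypot(Q[:,0]-.4484,Q[:,1]-.151)<.036]; A=np.c_[Q[:,:2]-Q[:,:2].mean(0),np.ones(len(Q))]
s=np.linalg.lstsq(A,Q[:,2],rcond=None)[0]; print('plane',s, np.median(Q[:,2]))
E
```

```text
t: 19.6
tool_pos: [0.4478, 0.1486, 0.0763]
ee_rot: [0.0, -3.141, 0.0]
wrist_force: [0.2, 0.2, -1.6]
width: 0.0264
t: 20.5
tool_pos: [0.4486, 0.1487, 0.1925]
ee_rot: [-0.0, 3.139, 0.0]
wrist_force: [-0.8, -0.1, -0.0]
width: 0.0655
(array([0.44623186, 0.15067925]), np.float64(0.03938682876515164), np.float64(0.00019058404752020364))
plane [-0.00127389 -0.0024729   0.02795025] 0.027929656724733142
```

View pics/q3.png

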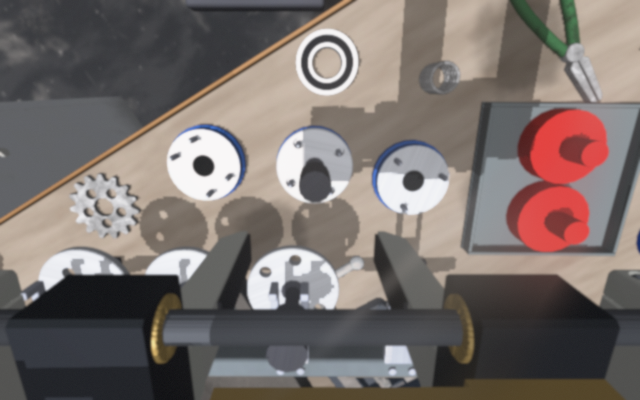

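The square flange is seated: plate top z = 0.0279, level, with all four studs visible in the holes. Next is the rect flange on hook_2.

```bash
python3 -m inch '0 0 -40 0 0 0 60;-44 -8 0 0 0 0 60;-44 -9 0 0 0 0 60;0 0 0 0 0 8.4 60;0 0 0 0 0 8.4 60;0 0 33 0 0 0 60;0 0 33 0 0 0 60;0 0 0 0 0 0 60;0 0 0 0 0 0 60' 40
```

```text
t: 21.45
tool_pos: [0.5348, 0.1315, 0.1642]
ee_rot: [-0.458, -3.104, 0.001]
wrist_force: [0.3, -1.0, 1.4]
width: 0.0709
```

```bash
python3 -m inch '0 0 0 0 0 0 200;0 0 0 0 0 0 200;0 0 0 0 0 0 200;0 0 0 0 0 0 200;0 0 0 0 0 0 200;0 0 0 0 0 0 200;0 0 0 0 0 0 200' 40
python3 -m inch '0 0 -9 0 0 0 200;0 0 -8 0 0 0 200;0 0 0 0 0 0 200;21 -6.3 0 0 0 0 200;21 -6.3 0 0 0 0 200;21 -6.4 0 0 0 0 200;21 -6.4 0 0 0 0 200;0 0 -25 0 0 0 200;0 0 0 0 0 -8.4 200;0 0 0 0 0 -8.4 200'
python3 -m inch '0 -20 0 0 0 0 200;0 0 0 0 0 0 200;0 0 0 0 0 0 200'
python3 - <<'E'
from h import *
tp=np.array(sense()['tool_pos']); keep('wrist','r1'); print(tp)
inhand('r1',tp,.0474-.0015,'r1r.png')
E
```

```text
t: 22.15
tool_pos: [0.5359, 0.1317, 0.1656]
ee_rot: [0.459, 3.108, 0.0]
wrist_force: [-0.3, 0.3, 1.9]
width: 0.0265
t: 23.15
tool_pos: [0.4484, 0.1316, 0.2084]
ee_rot: [-0.009, 3.139, 0.0]
wrist_force: [-0.3, 0.5, -2.0]
width: 0.0265
t: 23.45
tool_pos: [0.4481, 0.1116, 0.2074]
ee_rot: [0.002, 3.142, 0.001]
wrist_force: [0.0, 0.7, -2.1]
width: 0.0264
[0.4480793  0.11158262 0.20744877]
plate z 0.1607683615444757
plate c [0.44671184 0.11174086] 0.039256199629186556 0.00015963663756077967 rel tcp mm [-1.36745796  0.15824505]
```

View pics/r1r.png

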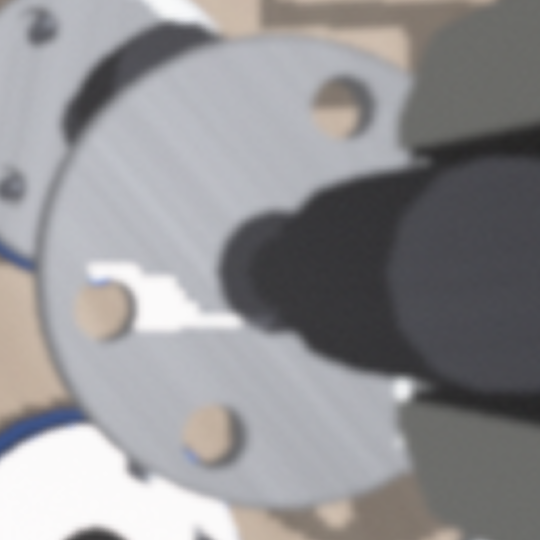

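View pics/r1.png

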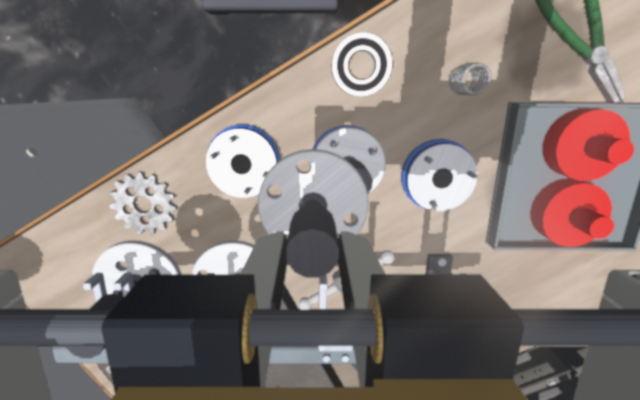

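```bash
python3 -m inch '0.8 -40 0 0 0 0 200;0 -38.7 0 0 0 0 200;0 0 45 0 0 0 200;0 0 45 0 0 0 200;0 0 3 0 0 0 200;0 0 0 0 0 0 200;0 0 0 0 0 0 200;0 0 0 0 0 0 200'
python3 - <<'E'
from h import *
tp=np.array(sense()['tool_pos']); p,d,M=keep('wrist','r2'); print(tp)
inhand('r2',tp,.0459,'r2r.png')
hsv=cv2.cvtColor(p,cv2.COLOR_RGB2HSV); C=cloud(d,M)
from scipy.optimize import least_squares
m=(hsv[...,1]<70)&(abs(C[...,2]-.02)<.006)&(np.hypot(C[...,0]-.4471,C[...,1]-.033)<.045)
c=contour_world(circ(m),M,.02); r=np.hypot(c[:,0]-.4471,c[:,1]-.033); c=c[r>.036]
print(m.sum(),least_squares(lambda q:np.hypot(c[:,0]-q[0],c[:,1]-q[1])-.0383,[.448,.033],loss='soft_l1',f_scale=.0005).x)
E
```

```text
t: 24.3
tool_pos: [0.4492, 0.0329, 0.1166]
ee_rot: [-0.001, 3.137, -0.001]
wrist_force: [-0.1, 0.4, -2.0]
width: 0.0263
[0.44918483 0.03294204 0.11657943]
plate z 0.06985109600279538
plate c [0.44807624 0.03306375] 0.03927178149550208 0.00016563645097743968 rel tcp mm [-1.10858261  0.12170804]
955 [0.44721647 0.03218713]
```

View pics/r2.png

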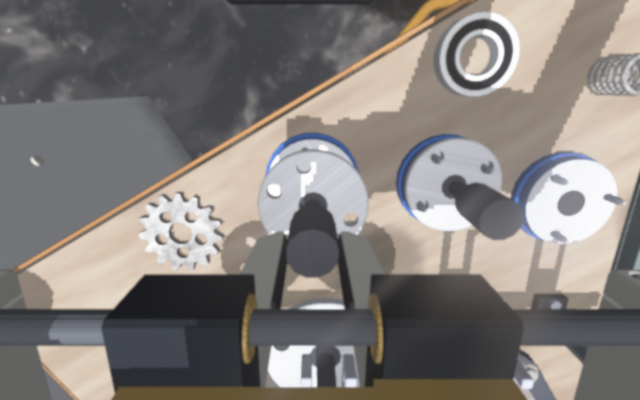

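```bash
python3 -m inch '0 -0.3 10 0 0 0 200;0 0 8 0 0 0 200;0 0 0 0 0 0 200;0 0 0 0 0 0 200;0 0 0 0 0 0 200;0 0 0 0 0 0 200'
python3 - <<'E'
from h import *
tp=np.array(sense()['tool_pos']); p,d,M=keep('wrist','r3'); print(tp)
inhand('r3',tp,.0459,'r3r.png')
E
```

```text
t: 24.95
tool_pos: [0.4475, 0.0325, 0.0966]
ee_rot: [0.0, 3.141, -0.0]
wrist_force: [-0.5, -0.9, -2.5]
width: 0.0264
[0.44749245 0.03249859 0.09656794]
plate z 0.04987916110743885
plate c [0.44624144 0.03267993] 0.03931797563485983 0.00014211662747213444 rel tcp mm [-1.25101314  0.18133666]
```

View pics/r3r.png

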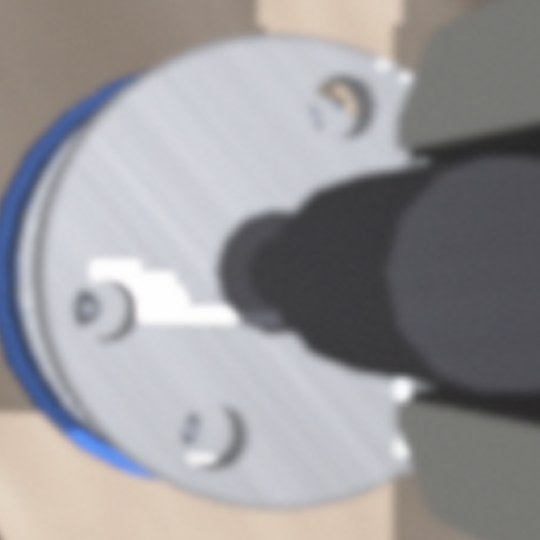

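The studs sit in line with the holes, as expected with parallax: (88,307) against hole (104,309), and (192,428) against (212,434). Descending.

```bash
python3 -m inch '0 0 4 0 0 0 200;0 0 4 0 0 0 200;0 0 4 0 0 0 200;0 0 0 0 0 0 200';  python3 -m inch '0 0 4 0 0 0 200;0 0 4 0 0 0 200;0 0 1.5 0 0 0 200;0 0 0 0 0 0 200;0 0 0 0 0 0 200'
```

```text
t: 25.4
tool_pos: [0.4467, 0.0327, 0.0836]
ee_rot: [-0.0, -3.14, -0.0]
wrist_force: [0.3, 0.4, -2.1]
width: 0.0266
t: 25.9
tool_pos: [0.4473, 0.0325, 0.0749]
ee_rot: [0.0, -3.142, 0.0]
wrist_force: [-0.2, -0.7, -2.7]
width: 0.0267
```

```bash
python3 -m inch '0 0 0.5 0 0 0 200;0 0 0 0 0 0 130;0 0 0 0 0 0 130;0 0 0 0 0 0 130;0 0 0 0 0 0 130;0 0 -25 0 0 0 130;0 0 -45 0 0 0 130;0 0 -45 0 0 0 60;0 0 0 0 0 0 60;0 0 0 0 0 0 60'
cat >> h.py <<'E'
def seat(tag,c0):
    p,d,M=keep('wrist',tag); C=cloud(d,M); c0=np.array(c0)
    m=(abs(C[...,2]-.028)<.008)&(np.hypot(C[...,0]-c0[0],C[...,1]-c0[1])<.045)
    m=cv2.morphologyEx(m.astype(np.uint8),cv2.MORPH_OPEN,np.ones((3,3)))
    W=contour_world(circ(m),M,.028); r=np.hypot(*(W-c0).T); W=W[r>.034];print(fitc(W))
    Q=C[(m>0)]; Q=Q[np.hypot(*(Q[:,:2]-c0).T)<.036]; A=np.c_[Q[:,:2]-Q[:,:2].mean(0),np.ones(len(Q))]
    print('plane',np.linalg.lstsq(A,Q[:,2],rcond=None)[0],np.median(Q[:,2]))
E
python3 -c "
from h import *
seat('r4',(.4471,.033))"
```

```text
t: 26.9
tool_pos: [0.4479, 0.0325, 0.1902]
ee_rot: [-0.0, 3.139, -0.001]
wrist_force: [-0.6, 1.1, 0.7]
width: 0.065
(array([0.44661454, 0.03270181]), np.float64(0.03948711621757684), np.float64(0.0001195169455085604))
plane [ 2.26123722e-04 -3.68493628e-05  2.78357537e-02] 0.027893774155434804
```

View pics/r4.png

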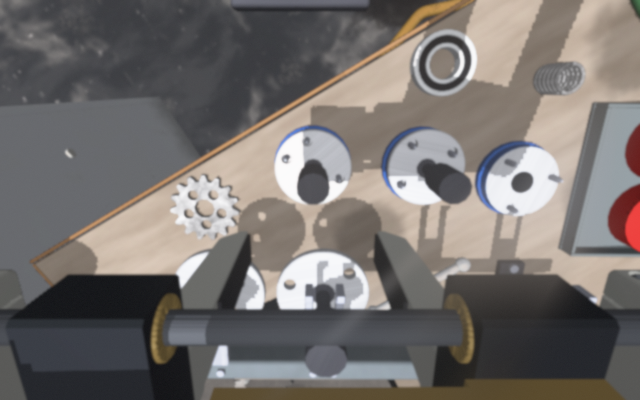

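The rect flange is seated: plate top z = 0.0279, level, centre within 0.6 mm. Next is the tri flange on hook_1.

```bash
python3 -m inch '0 0 -45 0 0 0 60;-45 4 0 0 0 0 60;-44.5 4.5 0 0 0 0 60;0 0 0 0 0 -7.8 60;0 0 0 0 0 -7.8 60;0 0 0 0 0 -7.8 60;0 0 0 0 0 -7.9 60;0 0 30 0 0 0 60;0 0 37 0 0 0 60;0 0 0 0 0 0 60' 40
python3 -m inch '0 0 0 0 0 0 60;0 0 0 0 0 0 60'
```

```text
t: 27.95
tool_pos: [0.5318, 0.0416, 0.1607]
ee_rot: [0.844, -3.013, -0.008]
wrist_force: [-0.9, -0.1, -0.6]
width: 0.0708
t: 28.15
tool_pos: [0.5376, 0.0409, 0.1684]
ee_rot: [-0.847, 3.024, -0.001]
wrist_force: [0.6, -0.0, 0.6]
width: 0.0712
```

```bash
python3 -m inch '0 0 0 0 0 0 200;0 0 0 0 0 0 200;0 0 0 0 0 0 200;0 0 0 0 0 0 200;0 0 0 0 0 0 200;0 0 0 0 0 0 200;0 0 0 0 0 0 200' 40
python3 -m inch '0 0 -9 0 0 0 200;0 0 -8 0 0 0 200;0 0 0 0 0 0 200;18.8 11.4 0 0 0 0 200;18.8 11.4 0 0 0 0 200;18.8 11.4 0 0 0 0 200;18.8 11.5 0 0 0 0 200;0 0 -25 0 0 0 200;0 0 0 0 0 7.8 200;0 0 0 0 0 7.8 200'
python3 -m inch '0 0 0 0 0 7.8 200;0 0 0 0 0 7.9 200;0 45 0 0 0 0 200;0 45 0 0 0 0 200;0 45 0 0 0 0 200;0 30 0 0 0 0 200;0 0 0 0 0 0 200;0 0 0 0 0 0 200;0 0 0 0 0 0 200'
python3 - <<'E'
from h import *
tp=np.array(sense()['tool_pos']); keep('wrist','t1'); print(tp)
inhand('t1',tp,.0494,'t1r.png')
E
```

```text
t: 28.85
tool_pos: [0.5368, 0.041, 0.1675]
ee_rot: [-0.847, 3.025, -0.0]
wrist_force: [-1.1, -0.2, 0.2]
width: 0.0262
t: 29.85
tool_pos: [0.4493, 0.0409, 0.2105]
ee_rot: [-0.42, 3.111, -0.001]
wrist_force: [-0.2, -0.3, -2.3]
width: 0.0263
t: 30.75
tool_pos: [0.4488, 0.2052, 0.2094]
ee_rot: [-0.001, -3.141, 0.001]
wrist_force: [-0.5, -0.0, -1.4]
width: 0.0261
[0.44879061 0.20518068 0.2093731 ]
plate z 0.16083837638079443
plate c [0.44808265 0.20462678] 0.03939767689077441 0.0001358309209059487 rel tcp mm [-0.70795941 -0.55390561]
```

View pics/t1r.png

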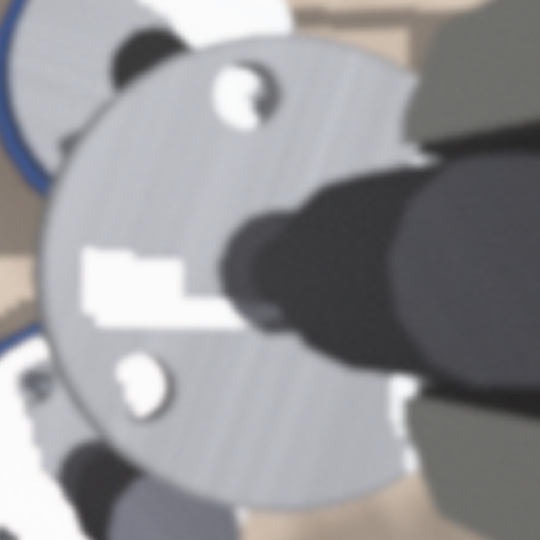

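View pics/t1.png

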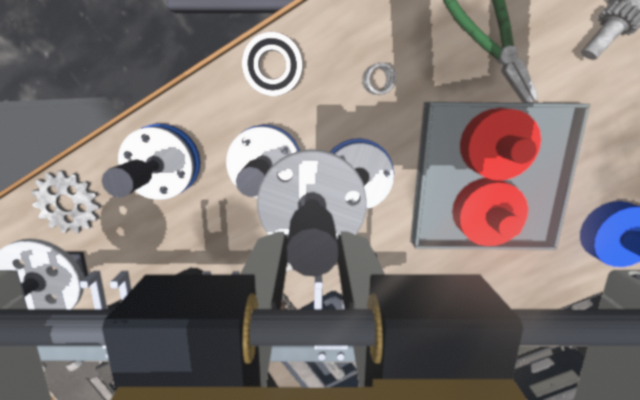

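The yaw in the hand is 100.5° against 100.6° for the port. Moving above port_tri.

```bash
python3 -m inch '-7 26 0 0 0 0 200;-7.5 26.4 0 0 0 0 200;0 0 0 0 0 0 200;0 0 40 0 0 0 200;0 0 40 0 0 0 200;0 0 28 0 0 0 200;0 0 0 0 0 0 200;0 0 0 0 0 0 200;0 0 0 0 0 0 200;0 0 0 0 0 0 200'
python3 - <<'E'
from h import *
tp=np.array(sense()['tool_pos']); keep('wrist','t2'); print(tp)
inhand('t2',tp,.0485,'t2r.png')
E
```

```text
t: 31.8
tool_pos: [0.4648, 0.2586, 0.1034]
ee_rot: [0.001, 3.138, 0.002]
wrist_force: [0.2, 0.4, -2.0]
width: 0.0263
[0.46482473 0.25857652 0.103434  ]
plate z 0.05484375329325937
plate c [0.46408111 0.258002  ] 0.039303155548495 0.00015747576402675573 rel tcp mm [-0.74361907 -0.57452117]
```

View pics/t2r.png

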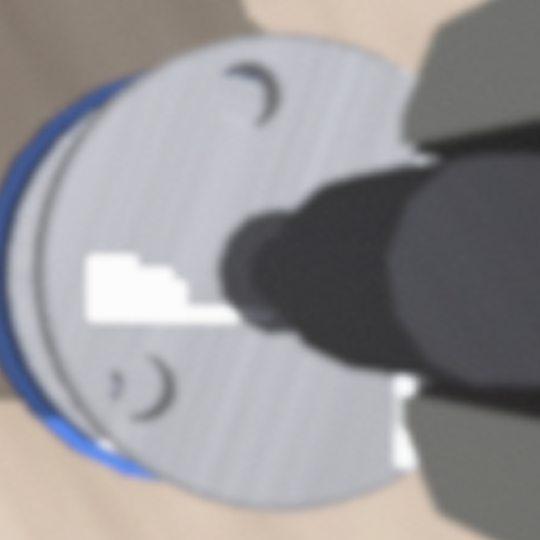

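```bash
python3 -m inch '0 0 3 0 0 0 200;0 0 0 0 0 0 200;0 0 0 0 0 0 200;0 0 0 0 0 0 200;0 0 0 0 0 0 200'
python3 - <<'E'
from h import *
tp=np.array(sense()['tool_pos']); keep('wrist','t3'); print(tp)
inhand('t3',tp,.0485,'t3r.png')
E
```

```text
t: 32.35
tool_pos: [0.4633, 0.2585, 0.0984]
ee_rot: [0.0, -3.142, 0.0]
wrist_force: [0.5, 0.1, -1.9]
width: 0.0265
[0.46326108 0.2584904  0.09838907]
plate z 0.04985074847175301
plate c [0.46223485 0.2579018 ] 0.03919769187565643 0.0001362845724908364 rel tcp mm [-1.02623201 -0.5886034 ]
```

View pics/t3r.png

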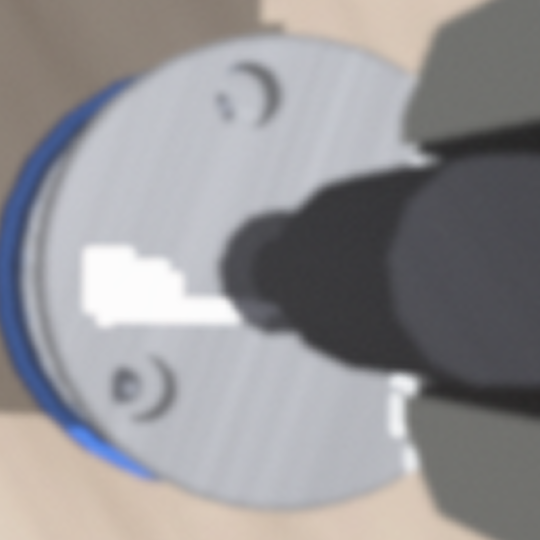

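```bash
python3 -m inch '0 -0.6 4 0 0 0 200;0 0 4 0 0 0 200;0 0 4 0 0 0 200;0 0 0 0 0 0 200';  python3 -m inch '0 0 4 0 0 0 200;0 0 4 0 0 0 200;0 0 1.5 0 0 0 200;0 0 0 0 0 0 200;0 0 0 0 0 0 200'
```

```text
t: 32.8
tool_pos: [0.4627, 0.2576, 0.0855]
ee_rot: [-0.0, -3.14, 0.001]
wrist_force: [0.3, 0.5, -1.6]
width: 0.0265
t: 33.3
tool_pos: [0.4633, 0.2579, 0.0769]
ee_rot: [0.0, 3.142, 0.0]
wrist_force: [-0.4, -1.2, -1.6]
width: 0.0261
```

```bash
python3 -m inch '0 0 0.5 0 0 0 200;0 0 0 0 0 0 130;0 0 0 0 0 0 130;0 0 0 0 0 0 130;0 0 0 0 0 0 130;0 0 -25 0 0 0 130;0 0 -45 0 0 0 130;0 0 -45 0 0 0 60;0 0 -40 0 0 0 60;0 0 -40 0 0 0 60'
python3 -m inch '-35 0 0 0 0 0 60;-35 0 0 0 0 0 60;0 0 0 0 0 0 60;0 0 0 0 0 0 60;0 0 0 0 0 0 60;0 0 0 0 0 0 60'
python3 - <<'E'
from h import *
print('tri');seat('t4',(.4638,.257))
print('sq');seat('t5',(.4484,.151))
print('rect');seat('t6',(.4471,.033))
p,d,M=ld('t4'); hsv=cv2.cvtColor(p,cv2.COLOR_RGB2HSV); C=cloud(d,M)
red=((hsv[...,0]<8)|(hsv[...,0]>172))&(hsv[...,1]>120)
k,l,s,c=cv2.connectedComponentsWithStats((red&(C[...,2]>.02)&(C[...,2]<.04)).astype(np.uint8))
for i in range(1,k):
    if s[i,4]>80: print('cap',c[i],fitc(contour_world(circ(l==i),M,.029)), np.median(C[...,2][l==i]))
E
```

```text
t: 34.3
tool_pos: [0.4631, 0.2578, 0.2734]
ee_rot: [0.0, 3.141, 0.0]
wrist_force: [0.4, 0.4, 0.6]
width: 0.0651
t: 34.9
tool_pos: [0.5323, 0.258, 0.2716]
ee_rot: [0.001, -3.141, -0.0]
wrist_force: [-0.1, -0.6, -0.2]
width: 0.0711
tri
(array([0.46361604, 0.25752595]), np.float64(0.039296497143344336), np.float64(0.00026990457638189497))
plane [-0.00249038  0.00019965  0.02772194] 0.027800268016136918
sq
(array([0.44677692, 0.15151147]), np.float64(0.03951853743578869), np.float64(0.0002508732428832955))
plane [ 0.00314569 -0.00285444  0.02793762] 0.02796153194218425
rect
(array([0.44711656, 0.0347216 ]), np.float64(0.03989107899834532), np.float64(0.00040001436979059113))
plane [-0.00068605 -0.00219224  0.02812785] 0.028056822108114537
cap [440.02884938  65.39181483] (array([0.42680215, 0.40964257]), np.float64(0.038076253418053096), np.float64(0.0003742537894922404)) 0.02868902297326015
cap [433.27018385 132.05435651] (array([0.50555787, 0.40970292]), np.float64(0.037843615229480126), np.float64(0.0004792728087928133)) 0.028700319216308518
```

View pics/t4.png

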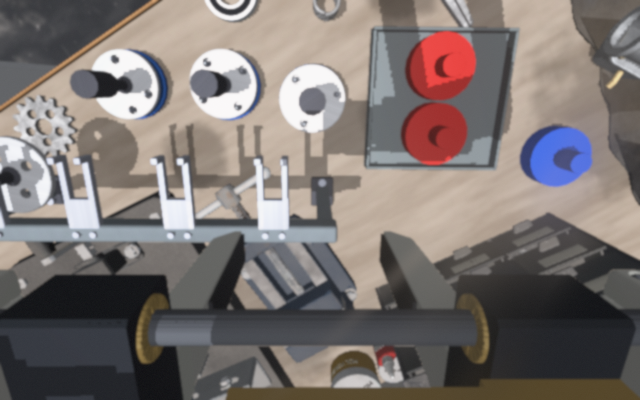

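Run:
```python
from h import *
p,d,M=ld('t4'); c=np.array([ray(M,u,v,.022)[:2] for u,v in [(374,28),(518,30),(497,168),(366,166)]]); print(c,c.mean(0))
p=ld('t4')[0]; cv2.imwrite('pics/t4z.png',cv2.resize(p[10:190,60:540],(800,300),interpolation=cv2.INTER_CUBIC)[:,:,::-1])
keep('scene','e1')
```

```text
[[0.38493195 0.32910877]
 [0.38704237 0.49630287]
 [0.55081939 0.4971291 ]
 [0.54822466 0.32717939]] [0.46775459 0.41243003]
```

View pics/t4z.png

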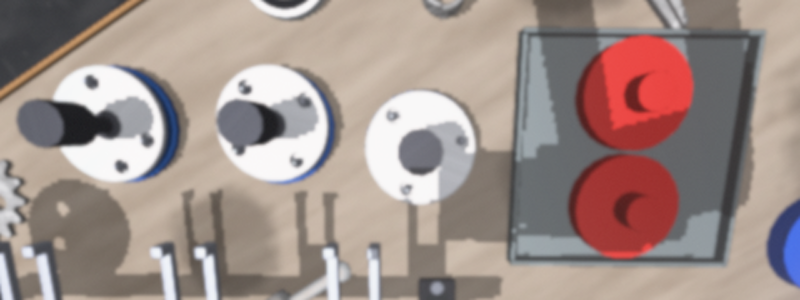

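View pics/e1.png

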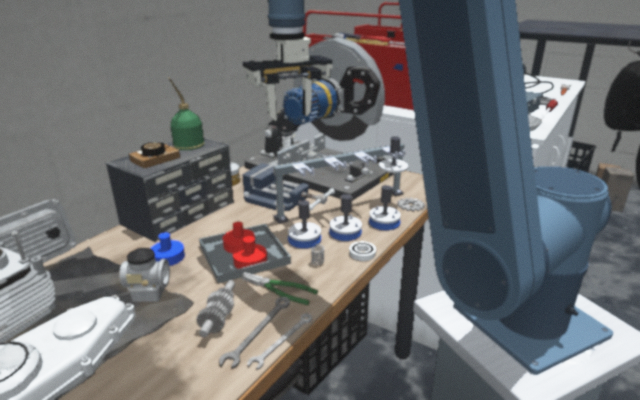

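All checks are good: three flanges flush, both caps flat in the tray about 40 mm either side of its middle, and the spare still on hook_0. Handing in.

```bash
python3 -c "
from station import finish_job,sense
print(sense()['t'],sense()['wrist_force']); print(finish_job())"
```

```text
35.1 [ 0.62567203 -0.38133997  0.40945803]
the job is handed in; nothing more can be done
None
```

The job is done and handed in at 35 s; the hand-in gives no verdict. I moved both red caps (port_tri and port_square; port_rect had none) into the tray. I then fitted the flanges from hook_3 (square), hook_2 (rect) and hook_1 (tri) to their ports.

**Flanges:** in the last pictures every plate top is 27.8–28.1 mm above the bench (28 expected) and level within about 0.004 rad. The studs show in the holes I could see.

| Flange | Centre offset from its port | Limit |
|---|---|---|
| tri | 0.6 mm | 4.5 mm |
| square | 1.7 mm (2.2 mm just after placing) | 4.5 mm |
| rect | 1.7 mm in the last oblique view (0.6 mm just after placing) | 4.5 mm |

**Caps:** both lie flat on the tray floor, about 40 mm either side of its middle.

**Left alone:** flange_small still hangs on hook_0. The bearing, spring, sprocket and blue look-alike were not touched, though I did not re-measure them.

**Disagreements:**
- The tray and caps read 5–7 mm nearer than when I set them down. That could be view error or a slight knock. The caps' places within the tray are unaffected.
- While I carried the square flange, its plate read about 2 mm off the jaw centre. I followed the camera and it seated without contact force.

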